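# Ballast the bedside bottle lamp with pebbles and aim it at the book

### The job

Weight the foot of the bottle lamp: swing its head clear of the green glass bottle, take out the wooden stopper, feed every loose pebble on the table through the neck and put the stopper fully home again. Leave the lamp's head aimed so that its beam axis meets the middle of the blue book, wherever the book then lies. Do not knock over or push away the glass, mug, medicine box, spectacle case or wine cork.

Things in the scene. Friction and masses are not known exactly. Their poses are not given: they have to be found in the camera images.
- lamp: Bottle lamp, fixed to the table: oak plinth 16 mm thick with a green glass bottle and a brass stem. Origin: under the plinth on the bottle's axis; z up, x from there to the stem, which stands at x = 140 mm (14 mm thick, with its 24 mm hub 285 mm high). Plinth: x -75 to 195, y -75 to 75 mm. Bottle: body 108 mm across up to 98 mm above the table, then a shoulder up to the neck; inner floor at 22 mm.
- lamp_mouth (a point): Centre of the bottle's mouth, in the plane of its rim, 175 mm above the table; axes as lamp. The neck is 40 mm across inside, 48 mm outside, 29 mm long; the bottle widens below it and has a punt, a cone 24 mm high, in its floor. A pebble let go at or just above the mouth falls through.
- lamp_stem (a point): Point on the lamp's upright swivel axis, at the height of the tilt axis, 270 mm above the table; axes as lamp.
- lamp_swivel (a joint): Swivel of the lamp's arm about the stem (rad, -1.7 to 1.9). 0: the head is right above the bottle's mouth (arm along -x of lamp); it grows clockwise seen from above: at +pi/2 the arm points along +y of lamp. The tilt axis crosses the arm 140 mm from the swivel axis. Stays where left: friction 0.12 N m, about 1 N at the head.
- lamp_tilt (a joint): Tilt of the head about a level axis square to the arm, through the head's middle (rad, 0 to 1.1). 0: the beam points straight down; growing, the beam swings outward, away from the stem, and the ball on the head's back goes over towards the stem. Stays where left: friction 0.08 N m, about 1.5 N at the ball.
- lamp_head (a point): Middle of the head, on the tilt axis, 270 mm above the table. Head's axes: light shines along -z; z goes out of its back to the ball; y is the tilt axis; at tilt 0 x points level to the stem. White cylinder 60 mm across, +-34 mm along z, yellow lens; in a brass fork of 8 mm rods at the height of the tilt axis: sides 37 mm to either side, cross bar 55 mm nearer the stem.
- lamp_ball (a point): Centre of the brass ball handle, 18 mm across, on a rod 8 mm thick, 58 mm from lamp_head along the head's z (24 mm behind its back face). Pinched from above along the tilt axis, it turns freely enough between the fingertips for the tool to stay upright while the head is swung and tilted.
- stopper: Wooden stopper, at first in the neck. Origin: centre of the underside of its plug, z up. Cork plug 33 mm across, 20 mm long, foot tapered; above it a disc 52 mm across, 8 mm thick, that rests on the rim; on top a round knob 26 mm across, from 28 to 54 mm above the origin, to be taken from above. Fully home: origin 20 mm below the mouth. 60 g; stands on its plug when set down.
- pebble0: Loose light grey pebble, round and flattened, 32 mm across and 22 mm high, 35 g, lying flat on the table. Origin: its centre (11 mm above what it lies on). May be absent.
- pebble1: Loose grey pebble, round and flattened, 32 mm across and 22 mm high, 35 g, lying flat on the table. Origin: its centre (11 mm above what it lies on). May be absent.
- pebble2: Loose sandy pebble, round and flattened, 32 mm across and 22 mm high, 35 g, lying flat on the table. Origin: its centre (11 mm above what it lies on). May be absent.
- pebble3: Loose brown pebble, round and flattened, 32 mm across and 22 mm high, 35 g, lying flat on the table. Origin: its centre (11 mm above what it lies on). May be absent.
- pebble4: Loose dark slate pebble, round and flattened, 32 mm across and 22 mm high, 35 g, lying flat on the table. Origin: its centre (11 mm above what it lies on). May be absent.
- book: Closed blue book lying flat, 210 x 150 x 24 mm (x, y, z), loose, 400 g. Origin: centre of its underside.
- book_middle (a point): Centre of the book's top cover, where the lamp's beam is to fall.
- tumbler: Drinking glass, 76 mm across, 88 mm high, a bystander. Origin: centre of its underside.
- mug: White mug, 80 mm across, 90 mm high, handle along its +y, a bystander. Origin: centre of its underside.
- pillbox: White and blue medicine box, 95 x 42 x 18 mm, a bystander. Origin: centre of its underside.
- glasses_case: Black spectacle case, 150 x 55 x 30 mm, a bystander. Origin: centre of its underside.
- wine_cork: Wine cork standing on end, 24 mm across, 44 mm high, a bystander; it does not belong in the lamp. Origin: centre of its underside.
Mind the look-alikes: they are no part of the job. Of the things like the stopper, leave any that is red or yellow; of the rest the smaller one is meant.

How it is judged:
By the outcome, as a careful person would: the job done as asked, in the order asked, and still so for the second after the job is handed in, with the robot touching nothing.
Of pebble0, pebble1, pebble2, pebble3, pebble4 only 3 to 5 are there at a start; the rules pass over those that are not, and their reading is None.
At some moment in a run one of pebble0, pebble1, pebble2, pebble3, pebble4, book may be knocked a few centimetres aside while the robot is not near it.
It also fails if it takes over 210 s, if anything falls off the work surface, if the arm or the gripper's body presses on something with over 40 N, if the wrist force passes 120 N, or if a joint passes its speed limit or range.

### The arm

A 6-joint arm with a two-finger parallel gripper is mounted at the origin on the work surface. World frame = base frame: x ahead of the robot, y to its left, z up, the work surface at z = 0. Lengths are in m, angles in degrees, forces in N, time in s.
With the tool pointing down it reaches from about 0.3 to 0.75 m from the base axis. Payload 8.5 kg.
Tool frame: the origin (TCP) lies midway between the tips of the shut fingers; the grasp point (between the pads) lies 19 mm behind it; z points along the fingers, y is the line along which they close (so a half turn about z gives the same grasp; the last joint's range is limited). The gripper opens to 85 mm and grips with 20 to 120 N. Pads are 22 mm wide; open, the fingers measure 114 mm over their backs; the gripper's body (76 mm by 85 mm) begins 54 mm behind the grasp point. The pads swing forward as they close: fully open they stand 13 mm farther back than shut.
Start: joints at [-78.111, 21.807, 74.336, -0, 83.858, -12.336], TCP at [0.226, -0.502, 0.231] pointing down, gripper open.
Joint ranges: [-178.18, 178.18], [-50.72, 133.34], [12.68, 142.11], [-81.47, 261.47], [9.98, 163.14], [-165.26, 165.26]. Speed limits (degrees/s): [136.94, 136.94, 180, 180, 180, 180].

### API

Orientations are given as a 3x3 rotation matrix whose columns are the frame's x, y, z axes.
In Python, from rig import env, viewer, recognise, pinpoint gives the robot as it stands.
- The arm moves only by the tool move_arm, never from a script. Its argument "plan" is text: rows parted by semicolons, each of 7 numbers parted by spaces: the shift along the tool's x, y, z in m, then the turn, a rotation vector about the tool's x, y, z in rad, then the finger opening in m, from 0 to 0.0854. A call has 1 to 12 rows; each row shifts and turns the commanded pose from where the row before left it, along the tool's axes as they then stand; what a row does not reach is not made up. A row lasts 1/8 s, in which the tool goes at most 62.5 mm and 10.7 degrees, less where a joint would pass 70% of its speed; a pose out of reach is approached as far as the arm can. A call is refused whole if a number of a shift passes 0.0625 or a number of a turn 0.188, either way. A call with a gripper value outside its range is refused whole. The fingers move at their own pace and stop on an object; "grip_force" is the grip in N (left out, the last holds). Time passes only in rows, so rows that do not move let the fingers close. It gives the time, the measured TCP pose, the force, the opening and the grip force at its end, in the units of the state.
- env.observe(): the state, without advancing time (a new reading comes with each control period).
- viewer.get_image(name): name is "scene" or "top"; returns (picture, depth): 420x560x3 uint8, red, green, blue; 420x560 float32, m along the optical axis (not along the pixel's ray), 0 where there is no reading.
- viewer.calibration(name): a dict with "fx", "fy", "cx", "cy" (pixels), "R" (3x3) and "t" (3): a world point X has camera coordinates R X + t. Camera axes: x right, y down, z forward; pixel columns grow to the right and rows downward; lengths in m; the calibration is good to about 2 mm. A picture is of the moment at which its call begins. calibration takes no time and is no camera call.
- env.close_job(): hands the job in; it is judged then, once.
Trained networks look in the newest picture that a camera, given by its name, has taken for a name from the list of things; names that differ only in an ending like _2 or _b are one class to them, and where a whole thing is asked for, a point or a joint stands for the part that bears it (a point fixed in the world has none). Each returns a list of dicts, best first, with "conf" (0 to 1); they miss things now and then, are a little off and sometimes report something else, mostly with a low value. They report only what shows in the picture. A call takes as long as a camera call. They do not tell look-alikes from the thing itself.
- recognise(camera, name): "extent" ([centre column, centre row, width, height] in pixels, round what is visible of it).
- pinpoint(camera, name): "pixel" ([column, row] in pixels: a listed point, or the origin of a listed thing).
The state is a dict: "time_s": time; "q": joint angles; "qvel": joint speeds; "joint_efforts": joint torques, N m; "position": TCP position; "tool_rot": TCP orientation; "ft_force": force on the tool from outside, world axes, zero at the start; "wrist_torque": the same for the moment, N m; "grip_width": finger opening in m; "gripper_force": force on a finger pad.
Only numpy, scipy, OpenCV 4.12 (cv2) and the standard library are available. Lean on these libraries where they do the work, as an engineer would, in place of code of your own. Each camera call takes 0.05 s, during which the arm holds its last target. There are 200 camera calls.

## Working session

There is one attempt and no reset: what is moved stays moved. The work goes in short steps, Python scripts to look and compute and a tool call to move; the robot and the scene stay as the last step left them, time stands still between calls to the robot, and variables do not carry over. Pictures are saved under pics/ and viewed, at most 14 in all, crops included, and the job is handed in when it is done.

Besides the shell and the picture viewer there is one more tool, called as name(argument=value, ...), one argument or row to a line, values as JSON. move_arm: Moves the arm, as the interface text tells. Its arguments: {"type":"object","properties":{"plan":{"type":"string"},"grip_force":{"type":"number"}},"required":["plan"]}

```bash
ls; mkdir -p pics; cat > h.py <<'E'
from rig import env, viewer, recognise, pinpoint
import numpy as np, cv2
def shot(n,f=None):
    im,d=viewer.get_image(n)
    if f: cv2.imwrite('pics/'+f,im[:,:,::-1])
    return im,d
def ray(n,px):
    c=viewer.calibration(n);R=np.array(c['R']);t=np.array(c['t'])
    v=R.T@np.array([(px[0]-c['cx'])/c['fx'],(px[1]-c['cy'])/c['fy'],1]); return -R.T@t,v
def atz(n,px,z):
    o,v=ray(n,px); return o+v*(z-o[2])/v[2]
def atd(n,px,d):
    o,v=ray(n,px); return o+v*d
def proj(n,X):
    c=viewer.calibration(n);p=np.array(c['R'])@np.array(X)+np.array(c['t'])
    return np.array([c['fx']*p[0]/p[2]+c['cx'],c['fy']*p[1]/p[2]+c['cy']])
def tri(p1,p2):
    (a,u),(b,v)=ray('scene',p1),ray('top',p2)
    s=np.linalg.lstsq(np.c_[u,-v],b-a,rcond=None)[0]
    P,Q=a+u*s[0],b+v*s[1]; return (P+Q)/2,np.linalg.norm(P-Q)
E
python3 - <<'E'
from h import *
np.set_printoptions(precision=4,suppress=True)
D={}
for n in('scene','top'):
    im,d=shot(n,n+'0.png'); D[n]=d
    print(n,atz(n,(280,210),0),ray(n,(280,210))[0])
for k in ['lamp','lamp_mouth','lamp_stem','lamp_head','lamp_ball','stopper','pebble0','pebble1','pebble2','pebble3','pebble4','book_middle','tumbler','mug','pillbox','glasses_case','wine_cork']:
    for n in('scene','top'):
        for r in pinpoint(n,k)[:3]:
            p=r['pixel'];i,j=int(round(p[1])),int(round(p[0]))
            dd=D[n][i,j] if 0<=i<420 and 0<=j<560 else 0
            print(k,n,np.round(p,1),round(r['conf'],2),atd(n,p,dd) if dd else None)
print(env.observe()['tool_rot'])
E
```

```text
pics
scene [0.3399 0.2351 0.    ] [ 1.2517 -0.5221  0.8977]
top [0.6104 0.0634 0.    ] [0.2065 0.084  1.9835]
lamp scene [260.3 257.7] 0.81 [ 0.5355 -0.0123  0.0458]
lamp top [292.3 233.1] 0.6 [0.481  0.0243 0.1763]
lamp_mouth scene [257.7 213. ] 0.88 [0.5026 0.0122 0.193 ]
lamp_mouth top [294.4 226.5] 0.75 [0.5005 0.0157 0.2094]
lamp_stem scene [292.5 212. ] 0.57 [0.6513 0.0196 0.2783]
lamp_stem scene [261.9 258.6] 0.22 [ 0.5392 -0.0089  0.0424]
lamp_stem top [287.7 186.4] 0.83 [0.6397 0.0319 0.2815]
lamp_head top [282.3 222.4] 0.86 [0.5024 0.0615 0.3056]
lamp_ball scene [271.5 172.7] 0.63 [0.5236 0.0539 0.3278]
stopper scene [240.2 292.1] 0.93 [ 0.6038 -0.1398  0.04  ]
stopper scene [218.5 275.8] 0.79 [ 0.4763 -0.1358  0.0031]
stopper scene [309.5 244.9] 0.76 [0.5888 0.1528 0.0371]
stopper top [326.8 218.9] 0.64 [ 0.5524 -0.1282  0.0329]
stopper top [294.4 228.6] 0.62 [0.4928 0.0162 0.2076]
stopper top [256.7 219.5] 0.6 [0.5615 0.1615 0.0793]
pebble0 scene [139.4 327.6] 0.68 [ 0.5122 -0.4087  0.0235]
pebble0 scene [218.4 309.6] 0.61 [ 0.6011 -0.2151  0.0215]
pebble0 scene [174.4 30
[... 1941 characters left out ...]
ug scene [364.6 266.5] 0.68 [0.7811 0.2013 0.0499]
mug scene [193.6 282.9] 0.16 [ 0.467  -0.2166  0.0218]
mug top [235.8 179.4] 0.63 [0.7575 0.2442 0.0019]
mug top [348.3 204.5] 0.48 [ 0.6153 -0.2296 -0.0063]
pillbox scene [145.  369.7] 0.86 [ 0.6339 -0.4498  0.019 ]
pillbox top [400.2 198.1] 0.55 [ 0.6227 -0.4477  0.0176]
pillbox top [293.6 230.8] 0.37 [0.4877 0.0191 0.1881]
glasses_case scene [367.2 184.3] 0.83 [0.4754 0.591  0.0304]
glasses_case top [150.1 253.1] 0.72 [0.4605 0.6094 0.0315]
wine_cork scene [123.4 304.8] 0.43 [ 0.4005 -0.4092  0.0152]
wine_cork top [397.8 255.7] 0.54 [ 0.3794 -0.4046  0.0335]
[[ 0.912   0.4103 -0.    ]
 [ 0.4103 -0.912   0.    ]
 [-0.     -0.     -1.    ]]
```

```bash
python3 - <<'E'
import cv2
a=cv2.imread('pics/scene0.png');cv2.imwrite('pics/s0c.png',cv2.resize(a[120:400,100:440],(800,600)[:2] and (728,600),interpolation=cv2.INTER_CUBIC))
a=cv2.imread('pics/top0.png');cv2.imwrite('pics/t0c.png',cv2.resize(a[150:290,130:430],None,fx=2.66,fy=2.66,interpolation=cv2.INTER_CUBIC))
E
```

```text
(no output)
```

View pics/s0c.png

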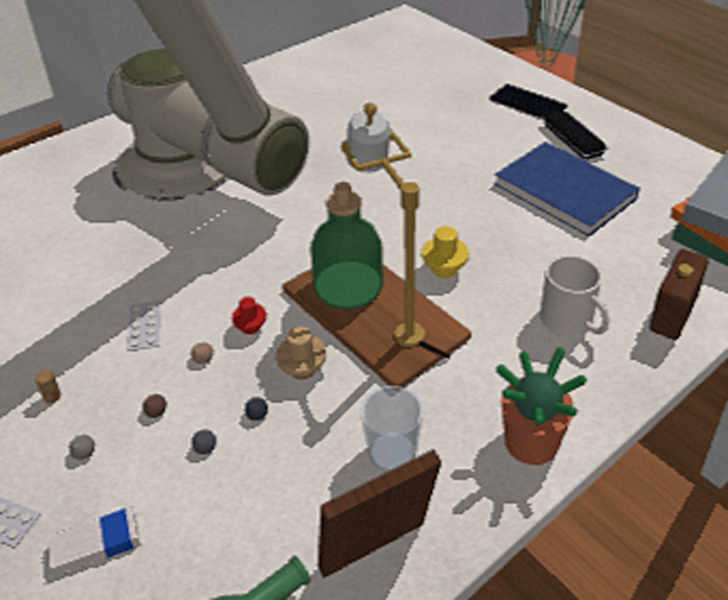

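View pics/t0c.png

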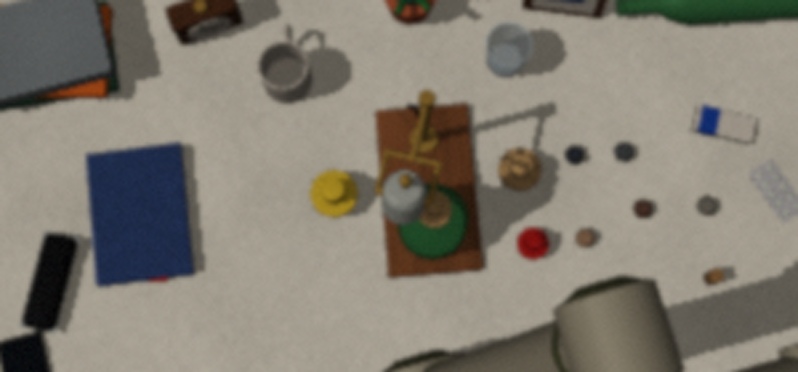

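Wooden/stopper-like things: red at scene (217,267), yellow (308,237), wood on table (241,283), wood in the bottle neck (260,212). The last one is the smaller wooden one and sits in the neck, so it's the stopper. There are five pebbles: sandy (194,284), brown (172,309), grey (138,328), slate (219,310) and slate/blue-grey (195,325).

```bash
python3 - <<'E'
from h import *
np.set_printoptions(precision=4,suppress=True)
S,ds=shot('scene');T,dt=shot('top')
for n in ('scene','top'):
    for k in ['lamp_mouth','lamp_stem','lamp_head','lamp_ball','book_middle','stopper']:
        print(n,k,[(np.round(r['pixel'],1).tolist(),round(r['conf'],2)) for r in pinpoint(n,k)[:5]])
# pebbles: depth-based height maps
def cloud(n,d):
    v,u=np.mgrid[:420,:560];o,_=ray(n,(0,0));c=viewer.calibration(n)
    P=np.stack([(u-c['cx'])/c['fx'],(v-c['cy'])/c['fy'],np.ones(u.shape)],-1)*d[...,None]
    R=np.array(c['R']);return (P-np.array(c['t']))@R
for n,d in(('scene',ds),('top',dt)):
    C=cloud(n,d)
    m=(C[...,2]>.007)&(C[...,2]<.03)&(C[...,1]<-.1)&(C[...,1]>-.45)&(C[...,0]>.35)&(C[...,0]<.7)&(d>0)
    k,l,s,c=cv2.connectedComponentsWithStats(m.astype(np.uint8))
    for i in range(1,k):
        if s[i,4]>8:
            q=c[i];print(n,np.round(q,1),s[i,4],atz(n,q,.013),C[l==i].mean(0), C[l==i][:,2].max(), (S if n=='scene' else T)[l==i].mean(0))
    h=cv2.inRange(C,np.array([.4,-.1,.012]),np.array([.75,.2,.022]))
    im=S if n=='scene' else T
    ys,xs=np.where((h>0)&(im[...,0]>im[...,2]*1.3)&(d>0));p=C[ys,xs][:,:2].astype(np.float32);print('plinth',len(p),cv2.minAreaRect(p))
    bl=(im[...,2]>im[...,0]*1.6)&(C[...,2]>.012)&(C[...,1]>.3)&(d>0)&(C[...,2]<.04)
    p=C[bl][:,:2].astype(np.float32);print('book',len(p),cv2.minAreaRect(p), np.median(C[bl][:,2]))
    for nm,lo,hi in(('stop',(.45,-.05,.17),(.55,.06,.24)),('head+ball',(.4,-.1,.25),(.7,.2,.36)),('ball',(.4,-.1,.315),(.7,.2,.36))):
        mm=np.all((C>lo)&(C<hi),-1)&(d>0);P=C[mm];print(nm,len(P),P.mean(0) if len(P) else 0,P.min(0) if len(P) else 0,P.max(0) if len(P) else 0)
cv2.imwrite('pics/lamp1.png',np.hstack([cv2.resize(S[150:290,215:330],(394,480),interpolation=2),cv2.resize(T[180:260,260:325],(390,480),interpolation=2)])[:,:,::-1])
E
```

```text
scene lamp_mouth [([259.8, 215.8], 0.84), ([135.8, 324.6], 0.51)]
scene lamp_stem [([294.1, 210.5], 0.95), ([368.0, 183.5], 0.52)]
scene lamp_head [([271.3, 183.1], 0.78)]
scene lamp_ball [([273.6, 167.7], 0.58)]
scene book_middle [([364.9, 207.2], 0.62), ([145.6, 374.2], 0.62)]
scene stopper [([307.9, 245.1], 0.88), ([243.3, 291.0], 0.85), ([261.6, 220.0], 0.74), ([219.9, 273.4], 0.65)]
top lamp_mouth [([292.2, 227.4], 0.6)]
top lamp_stem [([290.2, 187.5], 0.8), ([151.0, 254.8], 0.66)]
top lamp_head [([280.4, 223.3], 0.84)]
top lamp_ball [([278.6, 213.4], 0.8)]
top book_middle [([181.8, 232.0], 0.77), ([352.4, 238.2], 0.7)]
top stopper [([254.8, 221.3], 0.73), ([371.3, 229.1], 0.62), ([293.1, 230.4], 0.6), ([329.1, 241.8], 0.52), ([322.1, 212.5], 0.49)]
scene [215.  269.9] 85 [ 0.456  -0.1343  0.013 ] [ 0.4675 -0.14    0.0259] 0.029962631730093215 [121.7059  30.7176  29.4941]
scene [193.5 284.3] 81 [ 0.4637 -0.2167  0.013 ] [ 0.4691 -0.2188  0.019 ] 0.027457370688471566 [119.6667  98.0864  82.1111]
scene [238.9 295.4] 10 [ 0.5911 -0.138   0.013 ] [ 0.5911 -0.138   0.013 ] 0.02878165
[... 2271 characters left out ...]
.013 ] [ 0.466  -0.217   0.0171] 0.029829848156290605 [114.5273  98.6182  82.7455]
top [331.5 244.5] 22 [ 0.4468 -0.1403  0.013 ] [ 0.4454 -0.139   0.0246] 0.029904451248805076 [115.4091  38.8182  35.2273]
plinth 830 ((0.5595681667327881, 0.02291002869606018), (0.2698012888431549, 0.14942067861557007), 0.8271236419677734)
book 1723 ((0.4381970763206482, 0.5304306745529175), (0.21815705299377441, 0.4837014675140381), 64.74978637695312) 0.024562772753806344
stop 108 [0.4949 0.0189 0.1918] [ 0.4759 -0.0027  0.1712] [0.5237 0.0441 0.2177]
head+ball 478 [0.5315 0.0571 0.2884] [0.472  0.0115 0.2504] [0.6519 0.1021 0.3402]
ball 22 [0.5161 0.0626 0.3323] [0.4996 0.0542 0.3181] [0.5241 0.0841 0.3402]
```

View pics/lamp1.png

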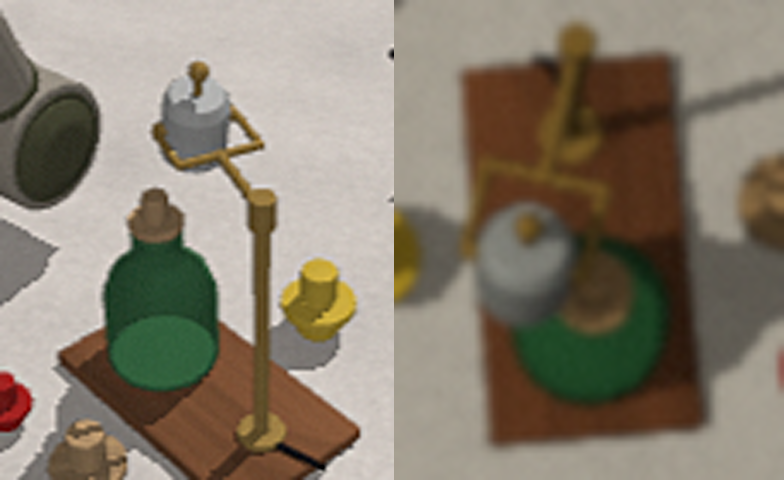

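Left is the scene view and right is the top view. The head sits beside the stopper (ball at scene (273,170), top (282,218)). The stopper in the neck is at scene (260,206), top (294,228). Next I triangulate.

```bash
python3 - <<'E'
from h import *
np.set_printoptions(precision=4,suppress=True)
for nm,a,b in(('stemtop',(291.5,207.2),(290.3,186.3)),('ball',(272.8,170.4),(282.2,218)),('knob',(260.2,207),(293.8,228.3))): print(nm,tri(a,b))
for p in((271.3,191.7),(305.7,189.2),(312,251.2),(276.3,254.2)): print(atz('top',p,.016))
# scene corners of plinth  (60,355),(358,432)
for p in((60,355),(358,432)): print('s',atz('scene',(215+p[0]/3.426,150+p[1]/3.429),.016))
T,d=shot('top');S,ds=shot('scene')
# book: blue mask minAreaRect at z .024
for n,im in(('top',T),('scene',S)):
    m=((im[...,2]>im[...,0]*1.5)&(im[...,2]>50)).astype(np.uint8)
    k,l,s,c=cv2.connectedComponentsWithStats(m)
    for i in np.argsort(-s[1:,4])[:2]+1:
        ys,xs=np.where(l==i);P=np.array([atz(n,(x,y),.024)[:2] for x,y in zip(xs,ys)],np.float32)
        print(n,s[i],cv2.minAreaRect(P))
E
```

```text
stemtop (array([0.6396, 0.0239, 0.2852]), np.float64(0.003741844575829471))
ball (array([0.5155, 0.0627, 0.3278]), np.float64(0.004170118818228624))
knob (array([0.4966, 0.0219, 0.2068]), np.float64(0.00855329398551975))
[0.689 0.095 0.016]
[ 0.6897 -0.0518  0.016 ]
[ 0.424  -0.0568  0.016 ]
[0.4218 0.0917 0.016 ]
s [ 0.4338 -0.0514  0.016 ]
s [0.696  0.0935 0.016 ]
top [ 163  205   39   52 1691] ((0.5489699244499207, 0.4771956205368042), (0.20486317574977875, 0.14702282845973969), 3.0459611415863037)
top [393 190   8  11  61] ((0.6356678605079651, -0.43102455139160156), (0.02547130547463894, 0.04267134889960289), 72.27898406982422)
scene [ 332  187   66   38 1247] ((0.5519399046897888, 0.48210424184799194), (0.20967434346675873, 0.1499548852443695), 3.021585464477539)Traceback (most recent call last):
  File "<stdin>", line 13, in <module>
  File "h.py", line 11, in atz
    o,v=ray(n,px); return o+v*(z-o[2])/v[2]
        ~~~^^^^^^
  File "h.py", line 8, in ray
    c=viewer.calibration(n);R=np.array(c['R']);t=np.array(c['t'])
ValueError: time passes only in moves, steps and waits
```

```bash
cat >> h.py <<'E'
from scipy.spatial.transform import Rotation as Ro
def pose():
    s=env.observe(); return np.array(s['position']),np.array(s['tool_rot'])
def down(yaw): # y axis (closing) at yaw deg
    a=np.radians(yaw); y=np.array([np.cos(a),np.sin(a),0]);z=np.array([0,0,-1.]);return np.c_[np.cross(y,z),y,z]
def plan(wps,start=None):
    """wps: (x,y,z,yaw,open,rows); per-row tool-frame shifts, 0.1 mm / 1 mrad"""
    p,R=start or pose(); out=[]
    for x,y,z,yaw,o,n in wps:
        q0,R0=p.copy(),R.copy(); q=np.array([x,y,z]); Rt=down(yaw)
        rv=(R0.T@Rt); rv=Ro.from_matrix(rv).as_rotvec()
        for i in range(1,n+1):
            f=i/n; t=q0+(q-q0)*f; Rf=R0@Ro.from_rotvec(rv*f).as_matrix()
            s=np.round(R.T@(t-p),4); w=np.round(Ro.from_matrix(R.T@Rf).as_rotvec(),3)
            p=p+R@s; R=R@Ro.from_rotvec(w).as_matrix()
            assert abs(s).max()<=.0625 and abs(w).max()<=.187,(s,w)
            out.append(' '.join('%g'%v for v in [*s,*w,o]))
    for i in range(0,len(out),12): print('; '.join(out[i:i+12]));print()
E
python3 - <<'E'
from h import *
plan([(.25,-.48,.40,-30,.05,4),(.5155,.0627,.40,72.7,.05,14),(.5155,.0627,.313,72.7,.05,4)])
E
```

```text
0.0078 -0.0024 -0.0422 0 0 -0.156 0.05; 0.008 -0.0012 -0.0421 0 0 -0.156 0.05; 0.0081 0.0001 -0.0422 0 0 -0.156 0.05; 0.0081 0.0013 -0.0422 0 0 -0.156 0.05; 0.043 -0.003 0 -0 0 -0.128 0.05; 0.0431 0.0026 0 -0 0 -0.128 0.05; 0.0424 0.008 0 -0 0 -0.128 0.05; 0.041 0.0134 0 -0 0 -0.128 0.05; 0.039 0.0185 0 -0 0 -0.128 0.05; 0.0363 0.0233 0 -0 0 -0.128 0.05; 0.0331 0.0278 0 -0 0 -0.128 0.05; 0.0292 0.0317 0 -0 0 -0.128 0.05

0.0249 0.0353 0 -0 0 -0.129 0.05; 0.0202 0.0381 0 -0 0 -0.128 0.05; 0.0152 0.0404 0 -0 0 -0.128 0.05; 0.0098 0.042 0 -0 0 -0.128 0.05; 0.0045 0.0429 0 -0 0 -0.128 0.05; -0.0011 0.0432 0 -0 0 -0.128 0.05; -0 -0 0.0218 -0 0 0 0.05; -0 -0 0.0217 -0 0 0 0.05; -0 -0 0.0218 -0 0 0 0.05; -0 -0 0.0217 -0 0 0 0.05
```

move_arm(
  plan="0.008 -0.002 -0.042 0 0 -0.156 0.05; 0.008 -0.001 -0.042 0 0 -0.156 0.05; 0.008 0 -0.042 0 0 -0.156 0.05; 0.008 0.001 -0.042 0 0 -0.156 0.05; 0.043 -0.003 0 0 0 -0.128 0.05; 0.043 0.003 0 0 0 -0.128 0.05; 0.042 0.008 0 0 0 -0.128 0.05; 0.041 0.013 0 0 0 -0.128 0.05; 0.039 0.018 0 0 0 -0.128 0.05; 0.036 0.023 0 0 0 -0.128 0.05; 0.033 0.028 0 0 0 -0.128 0.05; 0.029 0.032 0 0 0 -0.128 0.05",
)

```text
time_s: 4.1
position: [0.4017, -0.1699, 0.3995]
tool_rot: [[-0.483, 0.876, 0.0], [0.876, 0.483, -0.0], [-0.0, 0.0, -1.0]]
ft_force: [0.5, -0.3, -0.4]
grip_width: 0.0498
gripper_force: 0.0
```

move_arm(
  plan="0.025 0.035 0 0 0 -0.128 0.05; 0.020 0.038 0 0 0 -0.128 0.05; 0.015 0.040 0 0 0 -0.128 0.05; 0.010 0.042 0 0 0 -0.128 0.05; 0.004 0.043 0 0 0 -0.128 0.05; -0.001 0.043 0 0 0 -0.128 0.05; 0 0 0 0 0 0 0.05; 0 0 0 0 0 0 0.05",
)

```text
time_s: 5.1
position: [0.5149, 0.0602, 0.3993]
tool_rot: [[-0.954, 0.299, -0.0], [0.299, 0.954, -0.0], [0.0, -0.0, -1.0]]
ft_force: [-0.7, -0.8, 0.7]
grip_width: 0.0503
gripper_force: 0.0
```

```bash
python3 - <<'E'
from h import *
print(pose()[0],np.degrees(np.arctan2(pose()[1][1,1],pose()[1][0,1])))
plan([(.5155,.0627,.313,72.7,.05,4)])
S,ds=shot('scene','b1.png');cv2.imwrite('pics/b1c.png',cv2.resize(S[100:230,200:370,::-1],None,fx=4,fy=4,interpolation=2))
E
```

```text
[0.51490035 0.06017461 0.39929327] 72.6081935417359
0 0.0007 0.0216 -0 -0 -0 0.05; 0.0001 0.0006 0.0215 -0 -0 -0.001 0.05; 0 0.0007 0.0216 -0 -0 -0 0.05; 0.0001 0.0006 0.0216 -0 -0 -0.001 0.05
```

View pics/b1c.png

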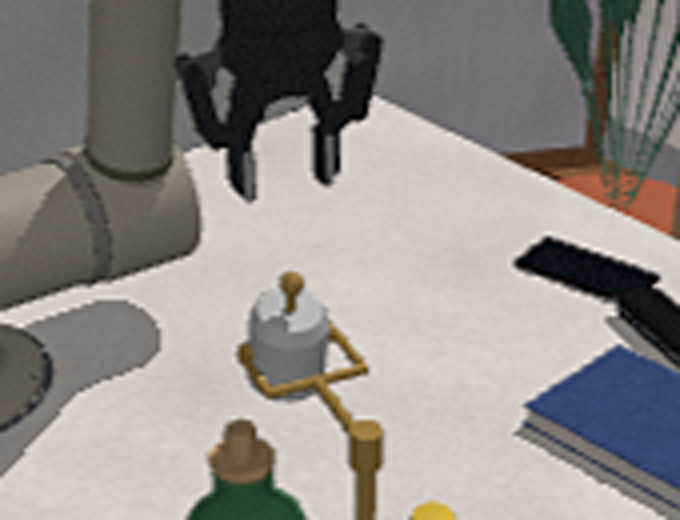

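The open fingers (tips at 245 and 325) are centred over the brass ball at crop (292,283), so I go down and pinch it.

move_arm(
  plan="0 0.0007 0.0215 0 0 0 0.05; 0 0.0007 0.0215 0 0 0 0.05; 0 0.0007 0.0215 0 0 0 0.05; 0 0.0007 0.0215 0 0 0 0.05; 0 0 0 0 0 0 0.03; 0 0 0 0 0 0 0.01; 0 0 0 0 0 0 0.01; 0 0 0 0 0 0 0.01; 0 0 0 0 0 0 0.01",
  grip_force=25,
)

```text
time_s: 6.28
position: [0.5162, 0.0629, 0.3143]
tool_rot: [[-0.954, 0.298, 0.002], [0.298, 0.954, -0.0], [-0.002, 0.0, -1.0]]
ft_force: [-0.2, -1.4, 5.9]
grip_width: 0.0152
gripper_force: 24.7
```

```bash
python3 - <<'E'
from h import *
p,R=pose();st=np.array([.6393,.0237]);print(p,env.observe()['wrist_torque'])
off=p-np.array([0,0,0]);
# path: swivel then tilt along circle; ball(radius r, angle)
r0=np.linalg.norm(p[:2]-st);a0=np.degrees(np.arctan2(*(p[:2]-st)[::-1]))
print(r0,a0)
b=np.array([.5505,.480]);a1=np.degrees(np.arctan2(*(b-st)[::-1]));D=np.linalg.norm(b-st);t1=np.arctan2(D-.14,.246)
t0=np.arcsin(np.clip((.14-r0)/.058,-1,1)); zoff=p[2]-(.27+.058*np.cos(t0));print(a1,t1,t0,zoff)
w=[];N=16
for i in range(1,N+1):
    f=i/N;a=a0+(a1-a0)*f;t=t0
    r=.14-.058*np.sin(t);w.append((st[0]+r*np.cos(np.radians(a)),st[1]+r*np.sin(np.radians(a)),.27+.058*np.cos(t)+zoff,a-90,.01,1))
for i in range(1,9):
    t=t0+(t1-t0)*i/8
    r=.14-.058*np.sin(t);w.append((st[0]+r*np.cos(np.radians(a1)),st[1]+r*np.sin(np.radians(a1)),.27+.058*np.cos(t)+zoff,a1-90,.01,1))
plan(w);print(w[-1])
E
```

```text
[0.51617982 0.06294174 0.31425195] [-0.18718944  0.12352184 -0.04409887]
0.1292226433257939 162.32151068127953
101.01261493514689 0.9226722965238698 0.1869027632484192 -0.012737950732611747
-0.0003 0.0086 0 0 0.002 0.072 0.01; -0.0003 0.0087 0 0 0 0.067 0.01; -0.0003 0.0086 0 0 0 0.067 0.01; -0.0003 0.0086 0 0 0 0.067 0.01; -0.0003 0.0087 0 0 -0 0.067 0.01; -0.0003 0.0086 0 0 -0 0.067 0.01; -0.0003 0.0087 0 0 -0 0.067 0.01; -0.0003 0.0086 0 0 -0 0.067 0.01; -0.0002 0.0086 0 0 -0 0.066 0.01; -0.0003 0.0087 0 0 -0 0.067 0.01; -0.0003 0.0086 0 0 -0 0.067 0.01; -0.0003 0.0086 0 0 -0 0.067 0.01

-0.0003 0.0087 0 0 -0 0.067 0.01; -0.0003 0.0086 0 0 -0 0.067 0.01; -0.0003 0.0086 0 0 -0 0.067 0.01; -0.0003 0.0087 0 0 -0 0.067 0.01; -0.0052 -0 0.0013 0 -0 -0 0.01; -0.005 -0 0.0017 0 -0 -0 0.01; -0.0049 -0 0.0021 0 -0 -0 0.01; -0.0046 -0 0.0026 0 -0 -0 0.01; -0.0044 -0 0.003 0 -0 -0 0.01; -0.0042 -0 0.0034 0 -0 -0 0.01; -0.0037 -0 0.0038 0 -0 -0 0.01; -0.0034 -0 0.0041 0 -0 -0 0.01

(np.float64(0.6213892227022058), np.float64(0.11573477118224695), np.float64(0.29227618019816626), np.float64(11.012614935146885), 0.01, 1)
```

Fingers stopped at 15 mm, below the ball's 18 mm, so I check the grip with one look.

```bash
python3 - <<'E'
from h import *
S,ds=shot('scene');T,dt=shot('top');cv2.imwrite('pics/b2.png',np.hstack([cv2.resize(S[120:220,230:310],(400,500),interpolation=2),cv2.resize(T[180:260,250:314],(400,500),interpolation=2)])[:,:,::-1])
E
```

```text
(no output)
```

View pics/b2.png

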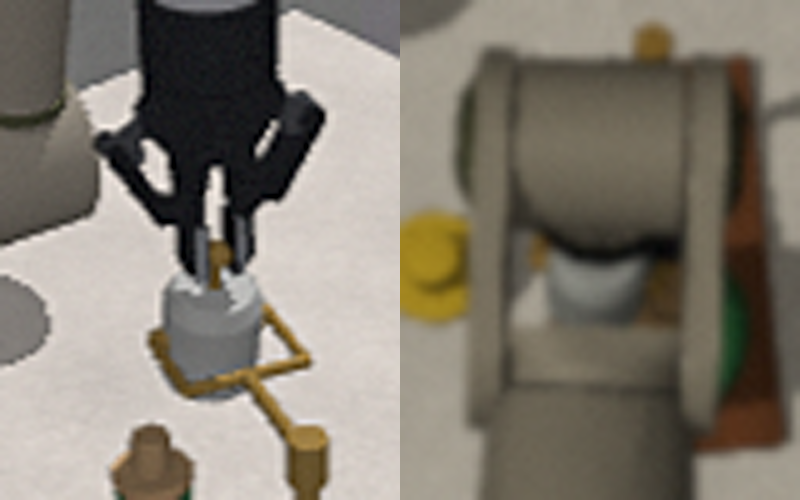

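The ball is between the pads, so I swing.

move_arm(
  plan="-0.0003 0.0086 0 0 0 0.067 0.01; -0.0003 0.0086 0 0 0 0.067 0.01; -0.0003 0.0086 0 0 0 0.067 0.01; -0.0003 0.0086 0 0 0 0.067 0.01; -0.0003 0.0086 0 0 0 0.067 0.01; -0.0003 0.0086 0 0 0 0.067 0.01; -0.0003 0.0086 0 0 0 0.067 0.01; -0.0003 0.0086 0 0 0 0.067 0.01",
)

```text
time_s: 7.38
position: [0.5534, 0.1203, 0.3142]
tool_rot: [[-0.667, 0.745, 0.003], [0.745, 0.667, -0.001], [-0.002, 0.002, -1.0]]
ft_force: [0.7, -3.0, 5.3]
grip_width: 0.0159
gripper_force: 24.7
```

move_arm(
  plan="-0.0003 0.0086 0 0 0 0.067 0.01; -0.0003 0.0086 0 0 0 0.067 0.01; -0.0003 0.0086 0 0 0 0.067 0.01; -0.0003 0.0086 0 0 0 0.067 0.01; -0.0003 0.0086 0 0 0 0.067 0.01; -0.0003 0.0086 0 0 0 0.067 0.01; -0.0003 0.0086 0 0 0 0.067 0.01; -0.0003 0.0086 0 0 0 0.067 0.01; 0 0 0 0 0 0 0.01",
)

```text
time_s: 8.5
position: [0.6145, 0.1506, 0.3143]
tool_rot: [[-0.194, 0.981, 0.003], [0.981, 0.194, -0.0], [-0.001, 0.003, -1.0]]
ft_force: [0.4, -2.2, 5.4]
grip_width: 0.0159
gripper_force: 24.7
```

```bash
python3 - <<'E'
from h import *
p,R=pose();st=np.array([.6393,.0237]);print(p,np.linalg.norm(p[:2]-st),np.degrees(np.arctan2(*(p[:2]-st)[::-1])),np.degrees(np.arctan2(R[1,1],R[0,1])))
S,ds=shot('scene');T,dt=shot('top');cv2.imwrite('pics/b3.png',np.hstack([cv2.resize(S[120:230,250:338],(400,500),interpolation=2),cv2.resize(T[170:250,240:304],(400,500),interpolation=2)])[:,:,::-1])
E
```

```text
[0.61449763 0.1506379  0.31427475] 0.1293382700276779 101.05572135311346 11.182718085464426
```

View pics/b3.png

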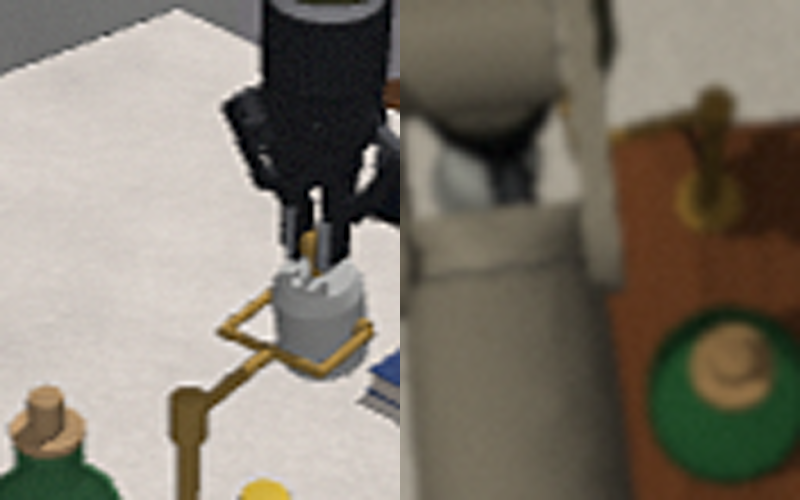

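The head followed the swing and the ball is still held. Next, the tilt.

move_arm(
  plan="-0.005 0 0.0013 0 0 0 0.01; -0.005 0 0.0017 0 0 0 0.01; -0.005 0 0.0021 0 0 0 0.01; -0.0046 0 0.0026 0 0 0 0.01; -0.0044 0 0.003 0 0 0 0.01; -0.0042 0 0.0034 0 0 0 0.01; -0.0038 0 0.0038 0 0 0 0.01; -0.0034 0 0.0041 0 0 0 0.01; 0 0 0 0 0 0 0.01; 0 0 0 0 0 0 0.01",
)

```text
time_s: 9.85
position: [0.6207, 0.1155, 0.2913]
tool_rot: [[-0.194, 0.981, 0.0], [0.981, 0.194, -0.001], [-0.001, 0.0, -1.0]]
ft_force: [1.2, -3.2, 3.3]
grip_width: 0.0155
gripper_force: 25.5
```

```bash
python3 - <<'E'
from h import *
p,R=pose();st=np.array([.6393,.0237]);print(p,np.linalg.norm(p[:2]-st),np.degrees(np.arctan2(*(p[:2]-st)[::-1])),np.degrees(np.arctan2(R[1,1],R[0,1])))
S,ds=shot('scene');T,dt=shot('top');cv2.imwrite('pics/b4.png',np.hstack([cv2.resize(S[120:230,250:338],(400,500),interpolation=2),cv2.resize(T[170:250,240:304],(400,500),interpolation=2)])[:,:,::-1])
E
```

```text
[0.62070289 0.11551093 0.29133958] 0.09367550208069331 101.45082983772964 11.202284127260683
```

View pics/b4.png

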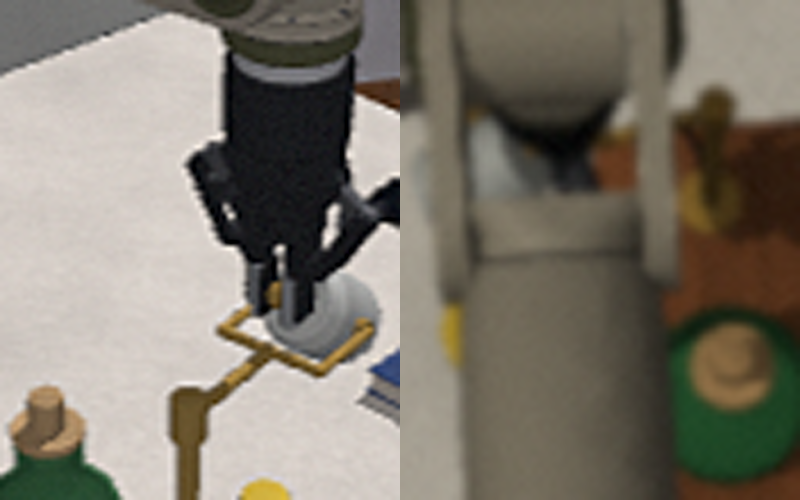

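Tilted as planned. I release, rise, and move over the stopper.

move_arm(
  plan="0 0 0 0 0 0 0.045; 0 0 0 0 0 0 0.045; 0 0 0 0 0 0 0.045; 0 0 -0.02 0 0 0 0.045; 0 0 -0.03 0 0 0 0.045; 0 0 -0.04 0 0 0 0.045; 0 -0.04 -0.02 0 0 0 0.045; 0 -0.06 0 0 0 0 0.045; 0 -0.06 0 0 0 0 0.045; 0 0 0 0 0 0 0.045",
)

```text
time_s: 11.2
position: [0.46, 0.0849, 0.4024]
tool_rot: [[-0.195, 0.981, 0.001], [0.981, 0.195, 0.0], [-0.0, 0.001, -1.0]]
ft_force: [0.8, 0.1, -0.4]
grip_width: 0.0452
gripper_force: 0.0
```

```bash
python3 - <<'E'
from h import *
np.set_printoptions(precision=4,suppress=True)
print(pose()[0])
S,ds=shot('scene','c5s.png');T,dt=shot('top','c5t.png')
for k in ['lamp_mouth','lamp_stem','lamp_head','lamp_ball','book_middle','stopper']:
    a=pinpoint('scene',k)[:3];b=pinpoint('top',k)[:3]
    for x in a:
        for y in b:
            q,e=tri(x['pixel'],y['pixel'])
            if e<.02: print(k,x['conf'],y['conf'],q,e)
cv2.imwrite('pics/c5.png',np.hstack([cv2.resize(S[150:240,235:315],(400,450),interpolation=2),cv2.resize(T[180:260,245:316],(400,450),interpolation=2)])[:,:,::-1])
E
```

```text
[0.46   0.0849 0.4024]
lamp_mouth 0.82 0.6 [0.4989 0.0195 0.1795] 0.0010984866223129478
lamp_stem 0.77 0.94 [0.6408 0.0264 0.2753] 0.000396801355211295
lamp_head 0.92 0.53 [0.6072 0.1646 0.2666] 0.0034164602549391757
lamp_ball 0.94 0.87 [0.6252 0.1111 0.3153] 0.014367790328391541
book_middle 0.61 0.55 [0.548  0.4934 0.0217] 0.012730469084475605
stopper 0.82 0.51 [ 0.5808 -0.1249  0.0004] 0.0006288389904351973
stopper 0.72 0.48 [0.4966 0.0151 0.1647] 0.014104792674507951
```

View pics/c5.png

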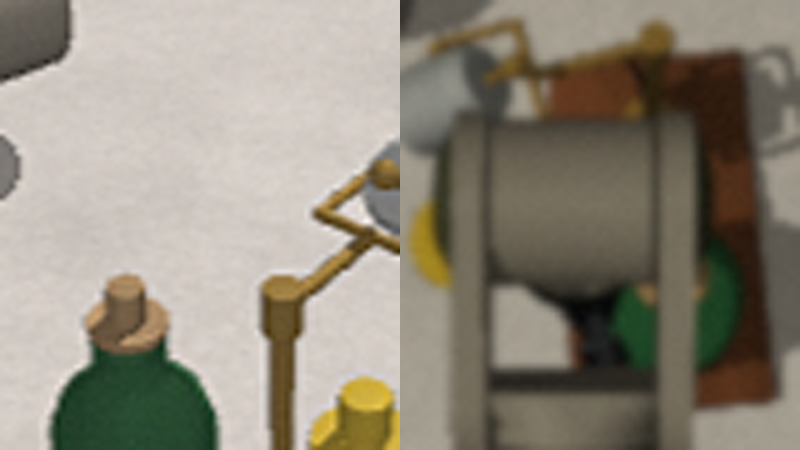

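Lamp head is aside. The knob in the neck is at scene pixel (260,207) and the mouth triangulates to (0.499,0.020). Go for the knob.

```bash
python3 - <<'E'
from h import *
print(atz('scene',(260.1,207),.209),atz('scene',(260.1,215),.183))
plan([(.499,.0205,.30,0,.055,4),(.499,.0205,.186,0,.055,6)])
E
```

```text
[0.50094911 0.02364749 0.209     ] [0.50474731 0.01913167 0.183     ]
-0.0175 0.0055 0.0253 -0 -0 0.049 0.055; -0.0172 0.0064 0.0253 -0 -0 0.049 0.055; -0.0168 0.0072 0.0253 -0 -0 0.049 0.055; -0.0165 0.008 0.0254 -0 -0 0.049 0.055; -0 0 0.019 -0 -0 0 0.055; -0 0 0.019 -0 -0 0 0.055; -0 0 0.019 -0 -0 0 0.055; -0 0 0.019 -0 -0 0 0.055; -0 0 0.019 -0 -0 0 0.055; -0 0 0.019 -0 -0 0 0.055
```

move_arm(
  plan="-0.0175 0.0055 0.0253 0 0 0.049 0.055; -0.017 0.0065 0.0253 0 0 0.049 0.055; -0.017 0.007 0.0253 0 0 0.049 0.055; -0.0165 0.008 0.0253 0 0 0.049 0.055; 0 0 0.019 0 0 0 0.055; 0 0 0.019 0 0 0 0.055; 0 0 0.019 0 0 0 0.055; 0 0 0.019 0 0 0 0.055; 0 0 0.019 0 0 0 0.055; 0 0 0.019 0 0 0 0.055; 0 0 0 0 0 0 0.055",
)

```text
time_s: 13.28
position: [0.4982, 0.0206, 0.1853]
tool_rot: [[0.0, 1.0, -0.002], [1.0, -0.0, 0.001], [0.001, -0.002, -1.0]]
ft_force: [-0.3, -0.2, 0.3]
grip_width: 0.0551
gripper_force: 0.0
```

move_arm(
  plan="0 0 0 0 0 0 0.035; 0 0 0 0 0 0 0.02; 0 0 0 0 0 0 0.02; 0 0 0 0 0 0 0.02; 0 0 0 0 0 0 0.02",
  grip_force=35,
)

```text
time_s: 13.9
position: [0.4992, 0.0204, 0.1872]
tool_rot: [[-0.0, 1.0, 0.002], [1.0, 0.0, -0.0], [-0.0, 0.002, -1.0]]
ft_force: [-0.5, 0.4, 6.7]
grip_width: 0.0248
gripper_force: 34.5
```

```bash
python3 - <<'E'
from h import *
plan([(.499,.0205,.27,0,.02,5),(.40,.18,.20,0,.02,5),(.40,.18,.036,0,.02,6)])
E
```

```text
0 -0 -0.0166 0 0 0 0.02; 0 -0 -0.0165 0.001 0 0 0.02; 0 -0 -0.0166 0 0 0 0.02; 0 -0 -0.0166 0.001 0 0 0.02; 0.0001 -0.0001 -0.0165 0 0 0 0.02; 0.0319 -0.0198 0.014 0 0 0 0.02; 0.0319 -0.0198 0.0139 0 0 0 0.02; 0.0319 -0.0198 0.014 0 0 0 0.02; 0.0319 -0.0198 0.014 0 0 0 0.02; 0.0319 -0.0198 0.014 0 0 0 0.02; 0 -0 0.0273 0 0 0 0.02; 0 -0 0.0274 0 0 0 0.02

0 -0 0.0273 0 0 0 0.02; 0 -0 0.0273 0 0 0 0.02; 0.0001 -0 0.0273 0 0 0 0.02; -0 -0 0.0274 0 0 0 0.02
```

move_arm(
  plan="0 0 -0.0165 0 0 0 0.02; 0 0 -0.0165 0 0 0 0.02; 0 0 -0.0165 0 0 0 0.02; 0 0 -0.0165 0 0 0 0.02; 0 0 -0.0165 0 0 0 0.02; 0.032 -0.02 0.014 0 0 0 0.02; 0.032 -0.02 0.014 0 0 0 0.02; 0.032 -0.02 0.014 0 0 0 0.02; 0.032 -0.02 0.014 0 0 0 0.02; 0.032 -0.02 0.014 0 0 0 0.02; 0 0 0 0 0 0 0.02",
)

```text
time_s: 15.28
position: [0.3971, 0.1818, 0.1981]
tool_rot: [[-0.003, 1.0, -0.002], [1.0, 0.003, -0.0], [-0.0, -0.002, -1.0]]
ft_force: [0.5, -0.7, -0.5]
grip_width: 0.0244
gripper_force: 34.5
```

```bash
python3 - <<'E'
from h import *
S,ds=shot('scene');T,dt=shot('top');cv2.imwrite('pics/d6.png',np.hstack([cv2.resize(S[120:260,220:340],(400,467),interpolation=2),cv2.resize(T[180:300,215:318],(400,467),interpolation=2)])[:,:,::-1])
plan([(.40,.18,.036,0,.02,7)])
E
```

```text
-0.0001 0.0001 0.0233 0 0 0 0.02; -0 0.0002 0.0233 0 0 0 0.02; -0.0001 0.0001 0.0232 0 0 0 0.02; -0.0001 0.0001 0.0233 0 0 0 0.02; -0 0.0001 0.0233 0.001 0 0.001 0.02; -0.0001 0.0002 0.0233 -0 0 -0 0.02; -0 0.0001 0.0232 -0 0 -0 0.02
```

View pics/d6.png

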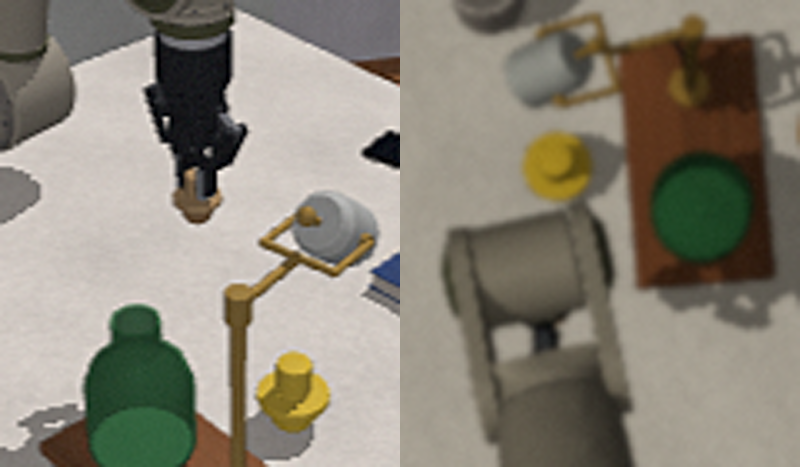

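Stopper is in hand and the bottle neck is open. Set the stopper down; head at top-crop (545,65) is well clear.

move_arm(
  plan="0 0 0.0233 0 0 0 0.02; 0 0 0.0233 0 0 0 0.02; 0 0 0.0233 0 0 0 0.02; 0 0 0.0233 0 0 0 0.02; 0 0 0.0233 0 0 0 0.02; 0 0 0.023 0 0 0 0.02; 0 0 0.023 0 0 0 0.02; 0 0 0 0 0 0 0.02; 0 0 0.002 0 0 0 0.02; 0 0 0 0 0 0 0.02",
)

```text
time_s: 16.62
position: [0.3993, 0.1804, 0.0348]
tool_rot: [[0.0, 1.0, 0.002], [1.0, -0.0, 0.0], [0.0, 0.002, -1.0]]
ft_force: [-0.1, 0.3, -0.3]
grip_width: 0.0249
gripper_force: 34.6
```

```bash
python3 - <<'E'
from h import *
plan([(.40,.18,.0325,0,.02,1),(.40,.18,.0325,0,.055,2),(.40,.18,.16,0,.055,3),(.46,-.10,.24,0,.055,6)])
print(); plan([(.465,-.217,.20,0,.055,3),(.465,-.217,.003,0,.055,6)],(np.array([.46,-.10,.24]),down(0)))
E
```

```text
-0.0004 0.0007 0.0023 0.002 -0 -0 0.02; 0 -0 0 -0 -0 -0 0.055; 0 -0 0 -0 -0 -0 0.055; 0 -0 -0.0425 -0 -0 -0 0.055; 0 -0 -0.0425 -0 -0 -0 0.055; 0 -0.0001 -0.0425 -0 -0 -0 0.055; -0.0467 0.01 -0.0133 -0 -0 -0 0.055; -0.0466 0.01 -0.0134 -0 -0 -0 0.055; -0.0467 0.01 -0.0133 -0 -0 -0 0.055; -0.0466 0.0101 -0.0134 -0 -0 -0 0.055; -0.0467 0.01 -0.0133 -0 -0 -0 0.055; -0.0466 0.01 -0.0133 -0 -0 -0 0.055


-0.039 0.0017 0.0133 0 0 0 0.055; -0.039 0.0016 0.0134 0 0 0 0.055; -0.039 0.0017 0.0133 0 0 0 0.055; 0 0 0.0328 0 0 0 0.055; 0 0 0.0329 0 0 0 0.055; 0 0 0.0328 0 0 0 0.055; 0 0 0.0328 0 0 0 0.055; 0 0 0.0329 0 0 0 0.055; 0 0 0.0328 0 0 0 0.055
```

move_arm(
  plan="0 0 0.0022 0 0 0 0.02; 0 0 0 0 0 0 0.055; 0 0 0 0 0 0 0.055; 0 0 -0.0425 0 0 0 0.055; 0 0 -0.0425 0 0 0 0.055; 0 0 -0.0425 0 0 0 0.055; -0.0467 0.01 -0.0133 0 0 0 0.055; -0.0467 0.01 -0.0133 0 0 0 0.055; -0.0467 0.01 -0.0133 0 0 0 0.055; -0.0467 0.01 -0.0133 0 0 0 0.055; -0.0467 0.01 -0.0133 0 0 0 0.055; -0.0467 0.01 -0.0133 0 0 0 0.055",
)

```text
time_s: 18.12
position: [0.4587, -0.1013, 0.2398]
tool_rot: [[0.0, 1.0, 0.0], [1.0, -0.0, -0.0], [-0.0, 0.0, -1.0]]
ft_force: [0.2, 1.1, 0.4]
grip_width: 0.055
gripper_force: 0.0
```

```bash
cat >> h.py <<'E'
def look(names=('scene','top')):
    for n in names:
        im,d=shot(n);c=viewer.calibration(n);v,u=np.mgrid[:420,:560]
        P=np.stack([(u-c['cx'])/c['fx'],(v-c['cy'])/c['fy'],np.ones(u.shape)],-1)*d[...,None]
        C=(P-np.array(c['t']))@np.array(c['R'])
        m=(C[...,2]>.006)&(C[...,2]<.031)&(C[...,1]<-.17)&(C[...,1]>-.5)&(C[...,0]>.35)&(C[...,0]<.75)&(d>0)
        k,l,s,q=cv2.connectedComponentsWithStats(m.astype(np.uint8))
        o=-np.array(c['R']).T@np.array(c['t'])
        for i in range(1,k):
            if 35<s[i,4]<140:
                v_=np.array(c['R']).T@np.array([(q[i][0]-c['cx'])/c['fx'],(q[i][1]-c['cy'])/c['fy'],1]);w=o+v_*(.012-o[2])/v_[2]
                print(n,np.round(q[i],1),s[i,4],np.round(w[:2],4),im[l==i].mean(0).astype(int))
E
python3 - <<'E'
from h import *
print(pose()[0]);look()
S=viewer.get_image('scene')
r=pinpoint('scene','lamp_mouth');print(r)
print([ (a['pixel'],a['conf']) for a in pinpoint('scene','stopper')])
plan([(.465,-.217,.20,0,.055,3),(.465,-.217,.003,0,.055,6)])
E
```

```text
[ 0.4586975  -0.10125486  0.23980288]
scene [193.5 284.2] 79 [ 0.4627 -0.2162] [123 101  84]
scene [122.9 303.1] 55 [ 0.3903 -0.4073] [83 64 46]
scene [171.4 308.8] 97 [ 0.5026 -0.3113] [65 49 44]
scene [218.9 310.2] 97 [ 0.5968 -0.212 ] [54 56 62]
scene [194.4 325.7] 108 [ 0.5965 -0.291 ] [72 72 76]
scene [137.4 328.1] 111 [ 0.5003 -0.4121] [75 72 69]
top [364.3 206.3] 58 [ 0.5993 -0.2934] [88 85 80]
top [345.1 207.2] 45 [ 0.6009 -0.2123] [62 61 60]
top [370.5 228.3] 55 [ 0.5033 -0.3094] [87 77 68]
top [395.3 226.9] 48 [ 0.502 -0.414] [59 56 50]
[]
[([308.6, 244.5], 0.83), ([243.0, 293.3], 0.78), ([278.8, 221.6], 0.72), ([218.5, 273.9], 0.62)]
-0.0393 0.0022 0.0129 -0 -0 -0 0.055; -0.0393 0.0023 0.013 -0.001 -0 -0 0.055; -0.0392 0.0022 0.0129 0 -0.001 -0 0.055; 0 -0 0.0328 0 0 -0 0.055; 0 -0 0.0329 0 0 -0 0.055; 0 -0 0.0328 0 0 -0 0.055; 0 -0 0.0328 0 0 -0 0.055; 0 -0 0.0329 0 0 -0 0.055; 0 -0 0.0328 0 0 -0 0.055
```

Pebbles unchanged. Go for sandy.

move_arm(
  plan="-0.0393 0.0022 0.013 0 0 0 0.055; -0.0393 0.0022 0.013 0 0 0 0.055; -0.0393 0.0022 0.013 0 0 0 0.055; 0 0 0.033 0 0 0 0.055; 0 0 0.033 0 0 0 0.055; 0 0 0.033 0 0 0 0.055; 0 0 0.033 0 0 0 0.055; 0 0 0.033 0 0 0 0.055; 0 0 0.032 0 0 0 0.055; 0 0 0 0 0 0 0.055; 0 0 0 0 0 0 0.03; 0 0 0 0 0 0 0.022",
  grip_force=30,
)

```text
time_s: 19.88
position: [0.466, -0.2175, 0.0048]
tool_rot: [[-0.0, 1.0, 0.002], [1.0, 0.0, -0.001], [-0.001, 0.002, -1.0]]
ft_force: [0.5, 2.3, 3.3]
grip_width: 0.0295
gripper_force: 29.4
```

move_arm(
  plan="0 0 0 0 0 0 0.022; 0 0 0 0 0 0 0.022; 0 0 0 0 0 0 0.022",
)

```text
time_s: 20.25
position: [0.466, -0.2176, 0.0047]
tool_rot: [[0.0, 1.0, 0.002], [1.0, -0.0, -0.001], [-0.001, 0.002, -1.0]]
ft_force: [1.1, 3.6, 8.2]
grip_width: 0.029
gripper_force: 29.7
```

```bash
python3 - <<'E'
from h import *
plan([(.48,-.12,.215,0,.022,6),(.4995,.0205,.215,0,.022,4),(.4995,.0205,.182,0,.022,2)])
E
```

```text
0.0162 0.0024 -0.0351 0 0 -0 0.022; 0.0162 0.0024 -0.035 0.001 0 -0 0.022; 0.0163 0.0024 -0.0351 0 0 -0 0.022; 0.0162 0.0024 -0.035 0 0.001 -0 0.022; 0.0163 0.0024 -0.0351 0.001 -0 -0 0.022; 0.0162 0.0023 -0.035 0 -0 -0 0.022; 0.0351 0.0049 -0 0 -0 -0 0.022; 0.0352 0.0049 -0 0 -0 -0 0.022; 0.0351 0.0048 -0 0 -0 -0 0.022; 0.0351 0.0049 -0 0 -0 -0 0.022; 0 0 0.0165 0 -0 -0 0.022; 0 0 0.0165 0 -0 -0 0.022
```

move_arm(
  plan="0 0 -0.04 0 0 0 0.022; 0 0 -0.05 0 0 0 0.022; 0.02 0.003 -0.05 0 0 0 0.022; 0.038 0.005 -0.04 0 0 0 0.022; 0.045 0.0065 -0.03 0 0 0 0.022; 0.045 0.0065 0 0 0 0 0.022; 0.045 0.0065 0 0 0 0 0.022; 0.045 0.006 0 0 0 0 0.022; 0 0 0 0 0 0 0.022; 0 0 0 0 0 0 0.022",
)

```text
time_s: 21.5
position: [0.4987, 0.0201, 0.2137]
tool_rot: [[-0.0, 1.0, 0.001], [1.0, 0.0, -0.0], [-0.0, 0.001, -1.0]]
ft_force: [0.6, 0.3, -0.3]
grip_width: 0.0293
gripper_force: 30.1
```

```bash
python3 - <<'E'
from h import *
print(pose()[0])
S,ds=shot('scene');cv2.imwrite('pics/e7.png',cv2.resize(S[150:290,215:315,::-1],None,fx=4.2,fy=4.2,interpolation=2))
plan([(.4995,.0205,.181,0,.022,3)])
E
```

```text
[0.49870657 0.02012571 0.21367457]
0.0003 0.0002 0.0109 0 0 -0 0.022; 0.0003 0.0003 0.0108 0 0 -0 0.022; 0.0002 0.0002 0.0109 0.001 0 -0.001 0.022
```

View pics/e7.png

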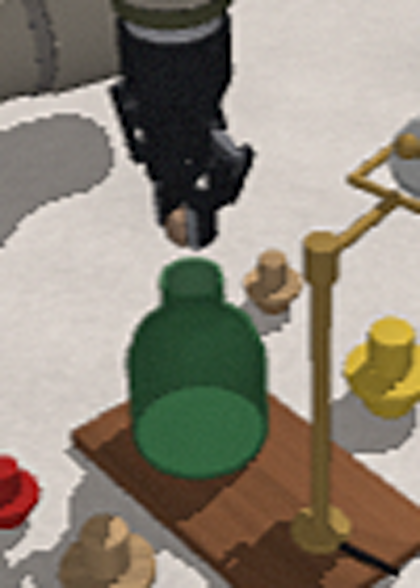

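Pebble is held at crop (178,225) right above the rim at (192,268). Stopper stands at (272,283). Lower and release.

move_arm(
  plan="0.0003 0.0003 0.011 0 0 0 0.022; 0.0003 0.0003 0.011 0 0 0 0.022; 0.0003 0.0002 0.011 0 0 0 0.022; 0 0 0 0 0 0 0.022; 0 0 0 0 0 0 0.022; 0 0 0 0 0 0 0.05; 0 0 0 0 0 0 0.05; 0 0 0 0 0 0 0.05; 0 0 -0.02 0 0 0 0.05; 0 0 -0.03 0 0 0 0.05",
)

```text
time_s: 22.8
position: [0.4993, 0.0213, 0.2303]
tool_rot: [[0.0, 1.0, -0.002], [1.0, -0.0, 0.0], [0.0, -0.002, -1.0]]
ft_force: [1.1, -0.7, 0.6]
grip_width: 0.0499
gripper_force: 0.0
```

```bash
python3 - <<'E'
from h import *
print(pose()[0], atz('scene',(260.7,213.8),.175));look()
S,ds=shot('scene');cv2.imwrite('pics/e8.png',cv2.resize(S[180:290,215:315,::-1],None,fx=4.2,fy=4.2,interpolation=2))
E
```

```text
[0.49928358 0.02134417 0.2303351 ] [0.49285503 0.03029897 0.175     ]
scene [122.9 303.1] 59 [ 0.3904 -0.4073] [91 71 52]
scene [171.3 308.8] 97 [ 0.5025 -0.3114] [81 61 54]
scene [218.9 310.2] 97 [ 0.5967 -0.2118] [44 46 52]
scene [194.5 325.6] 109 [ 0.5964 -0.2909] [53 53 56]
scene [137.5 328. ] 112 [ 0.5002 -0.4118] [101  96  92]
top [343.8 207.2] 60 [ 0.6015 -0.2066] [75 73 68]
top [363.8 207.2] 52 [ 0.5954 -0.291 ] [51 50 46]
top [370. 228.] 57 [ 0.5049 -0.3078] [68 57 50]
top [394.8 226.7] 39 [ 0.503  -0.4121] [72 68 60]
```

View pics/e8.png

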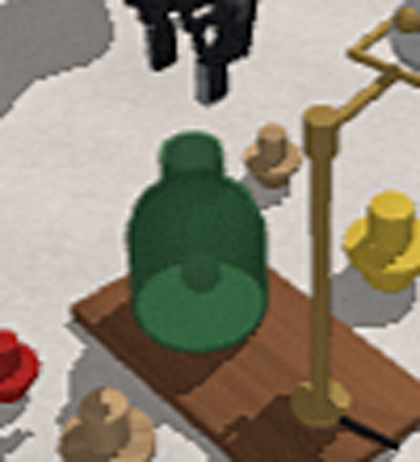

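The pebble shows through the glass at (200,270), inside. Next is brown.

move_arm(
  plan="-0.0415 0.0005 0 0 0 0 0.055; -0.0415 0.0005 0 0 0 0 0.055; -0.0415 0.0005 0 0 0 0 0.055; -0.0415 0.0005 0 0 0 0 0.055; -0.0415 0.0005 0 0 0 0 0.055; -0.0415 0.0005 0.015 0 0 0 0.055; -0.0415 0.0005 0.03 0 0 0 0.055; -0.0415 0.0005 0.045 0 0 0 0.055; 0 0 0.045 0 0 0 0.055; 0 0 0.045 0 0 0 0.055; 0 0 0.03 0 0 0 0.055; 0 0 0 0 0 0 0.055",
)

```text
time_s: 24.45
position: [0.5023, -0.3096, 0.0176]
tool_rot: [[0.0, 1.0, -0.004], [1.0, -0.0, 0.004], [0.004, -0.004, -1.0]]
ft_force: [0.0, -0.9, 0.8]
grip_width: 0.0548
gripper_force: 0.0
```

```bash
python3 - <<'E'
from h import *
plan([(.5037,-.3105,.0035,0,.055,1)])
E
```

```text
-0.001 0.0014 0.0141 -0.004 -0.004 -0 0.055
```

move_arm(
  plan="0 0.0005 0.016 0 0 0 0.055; 0 0 0 0 0 0 0.055; 0 0 0 0 0 0 0.035; 0 0 0 0 0 0 0.022; 0 0 0 0 0 0 0.022; 0 0 0 0 0 0 0.022",
)

```text
time_s: 25.2
position: [0.5044, -0.311, 0.0052]
tool_rot: [[-0.0, 1.0, 0.001], [1.0, 0.0, -0.001], [-0.001, 0.001, -1.0]]
ft_force: [-0.4, 1.0, 7.2]
grip_width: 0.0293
gripper_force: 29.7
```

```bash
python3 - <<'E'
from h import *
p=pose()[0];print(p, np.array([.4995,.0215,.214])-p)
E
```

```text
[ 0.5044111  -0.31096465  0.00519425] [-0.0049111   0.33246465  0.20880575]
```

move_arm(
  plan="0 0 -0.045 0 0 0 0.022; 0 0 -0.055 0 0 0 0.022; 0.02 0 -0.055 0 0 0 0.022; 0.043 -0.001 -0.054 0 0 0 0.022; 0.045 -0.001 0 0 0 0 0.022; 0.045 -0.001 0 0 0 0 0.022; 0.045 -0.001 0 0 0 0 0.022; 0.045 -0.001 0 0 0 0 0.022; 0.045 0 0 0 0 0 0.022; 0.0445 0 0 0 0 0 0.022; 0 0 0 0 0 0 0.022; 0 0 0 0 0 0 0.022",
)

```text
time_s: 26.7
position: [0.4993, 0.0174, 0.2082]
tool_rot: [[-0.0, 1.0, 0.0], [1.0, 0.0, -0.0], [-0.0, 0.0, -1.0]]
ft_force: [0.6, -0.6, -0.2]
grip_width: 0.0293
gripper_force: 30.1
```

```bash
python3 - <<'E'
from h import *
p=pose()[0];print(p, np.array([.4995,.0215,.182])-p)
E
```

```text
[0.49926505 0.01740202 0.20821186] [ 0.00023495  0.00409798 -0.02621186]
```

move_arm(
  plan="0.004 0 0.009 0 0 0 0.022; 0 0 0.009 0 0 0 0.022; 0 0 0.0085 0 0 0 0.022; 0 0 0 0 0 0 0.022; 0 0 0 0 0 0 0.022; 0 0 0 0 0 0 0.05; 0 0 0 0 0 0 0.05; 0 0 0 0 0 0 0.05; 0 0 -0.02 0 0 0 0.05; 0 0 -0.03 0 0 0 0.05; 0 0 0 0 0 0 0.055",
)

```text
time_s: 28.08
position: [0.5, 0.0216, 0.2335]
tool_rot: [[-0.0, 1.0, 0.004], [1.0, 0.0, -0.001], [-0.001, 0.004, -1.0]]
ft_force: [0.4, -0.0, -0.2]
grip_width: 0.055
gripper_force: 0.0
```

```bash
python3 - <<'E'
from h import *
p=pose()[0];print(p);look()
print(np.array([.598,-.2112,.02])-p)
E
```

```text
[0.50002048 0.02159539 0.23346405]
scene [122.9 302.9] 56 [ 0.3896 -0.4069] [90 69 50]
scene [218.9 310.2] 97 [ 0.5966 -0.2119] [41 43 48]
scene [194.5 325.7] 111 [ 0.5967 -0.2909] [53 54 56]
scene [137.5 328.1] 113 [ 0.5004 -0.4117] [97 92 89]
top [344.4 206.6] 71 [ 0.6036 -0.2095] [85 82 76]
top [364.4 206.6] 54 [ 0.5977 -0.2938] [51 50 47]
top [395.6 226.7] 47 [ 0.5031 -0.4152] [81 77 69]
[ 0.09797952 -0.23279539 -0.21346405]
```

move_arm(
  plan="-0.0388 0.0164 0 0 0 0 0.055; -0.0388 0.0164 0 0 0 0 0.055; -0.0388 0.0164 0 0 0 0 0.055; -0.0388 0.0164 0 0 0 0 0.055; -0.0388 0.0164 0 0 0 0 0.055; -0.0388 0.0164 0.01 0 0 0 0.055; 0 0 0.044 0 0 0 0.055; 0 0 0.044 0 0 0 0.055; 0 0 0.044 0 0 0 0.055; 0 0 0.044 0 0 0 0.055; 0 0 0.0275 0 0 0 0.055; 0 0 0 0 0 0 0.055",
)

```text
time_s: 29.68
position: [0.5961, -0.2103, 0.0153]
tool_rot: [[0.0, 1.0, -0.005], [1.0, -0.0, 0.003], [0.003, -0.005, -1.0]]
ft_force: [0.2, 0.2, 0.3]
grip_width: 0.0549
gripper_force: 0.0
```

```bash
python3 - <<'E'
from h import *
p=pose()[0];print(p,np.array([.5985,-.2115,.0035])-p)
E
```

```text
[ 0.59609569 -0.21027423  0.01528413] [ 0.00240431 -0.00122577 -0.01178413]
```

move_arm(
  plan="-0.0008 0.0015 0.0125 0 0 0 0.055; 0 0 0 0 0 0 0.055; 0 0 0 0 0 0 0.035; 0 0 0 0 0 0 0.022; 0 0 0 0 0 0 0.022; 0 0 0 0 0 0 0.022",
)

```text
time_s: 30.42
position: [0.5994, -0.2121, 0.0065]
tool_rot: [[-0.0, 1.0, 0.001], [1.0, 0.0, -0.001], [-0.001, 0.001, -1.0]]
ft_force: [-0.9, 0.5, 6.4]
grip_width: 0.0294
gripper_force: 29.7
```

```bash
python3 - <<'E'
from h import *
p=pose()[0];print(p,np.array([.4998,.0215,.214])-p)
E
```

```text
[ 0.59943656 -0.21206326  0.00654166] [-0.09963656  0.23356326  0.20745834]
```

Lift fully before crossing the wooden look-alike.

move_arm(
  plan="0 0 -0.045 0 0 0 0.022; 0 0 -0.055 0 0 0 0.022; 0 0 -0.055 0 0 0 0.022; 0.02 -0.008 -0.055 0 0 0 0.022; 0.043 -0.018 0 0 0 0 0.022; 0.043 -0.018 0 0 0 0 0.022; 0.043 -0.018 0 0 0 0 0.022; 0.043 -0.019 0 0 0 0 0.022; 0.042 -0.0185 0 0 0 0 0.022; 0 0 0 0 0 0 0.022; 0 0 0 0 0 0 0.022",
)

```text
time_s: 31.8
position: [0.4999, 0.0218, 0.2158]
tool_rot: [[-0.0, 1.0, 0.001], [1.0, 0.0, -0.0], [-0.0, 0.001, -1.0]]
ft_force: [0.2, -0.6, -0.1]
grip_width: 0.0294
gripper_force: 30.0
```

```bash
python3 - <<'E'
from h import *
p=pose()[0];print(p, np.array([.4998,.0215,.182])-p)
E
```

```text
[0.49988791 0.02178384 0.21575169] [-8.79129185e-05 -2.83842151e-04 -3.37516878e-02]
```

move_arm(
  plan="0 0 0.011 0 0 0 0.022; 0 0 0.011 0 0 0 0.022; 0 0 0.0115 0 0 0 0.022; 0 0 0 0 0 0 0.022; 0 0 0 0 0 0 0.022; 0 0 0 0 0 0 0.05; 0 0 0 0 0 0 0.05; 0 0 0 0 0 0 0.05; 0 0 -0.02 0 0 0 0.05; 0 0 -0.03 0 0 0 0.05; 0 0 0 0 0 0 0.055",
)

```text
time_s: 33.17
position: [0.5004, 0.022, 0.234]
tool_rot: [[-0.0, 1.0, 0.004], [1.0, 0.0, -0.001], [-0.001, 0.004, -1.0]]
ft_force: [-0.5, -0.1, -0.6]
grip_width: 0.0552
gripper_force: 0.0
```

```bash
python3 - <<'E'
from h import *
p=pose()[0];print(p);look()
S,ds=shot('scene');cv2.imwrite('pics/e9.png',cv2.resize(S[150:390,100:400,::-1],None,fx=2.5,fy=2.5,interpolation=2))
print(np.array([.597,-.2915,.02])-p)
E
```

```text
[0.50041831 0.02201436 0.23399595]
scene [123.1 303.2] 51 [ 0.3912 -0.4072] [89 68 49]
scene [194.5 325.7] 110 [ 0.5966 -0.2909] [53 53 55]
scene [137.4 328. ] 112 [ 0.5002 -0.4118] [97 93 89]
top [364. 207.] 57 [ 0.5962 -0.2921] [58 57 53]
top [395.1 227.2] 50 [ 0.5011 -0.413 ] [81 76 68]
[ 0.09658169 -0.31351436 -0.21399595]
```

View pics/e9.png

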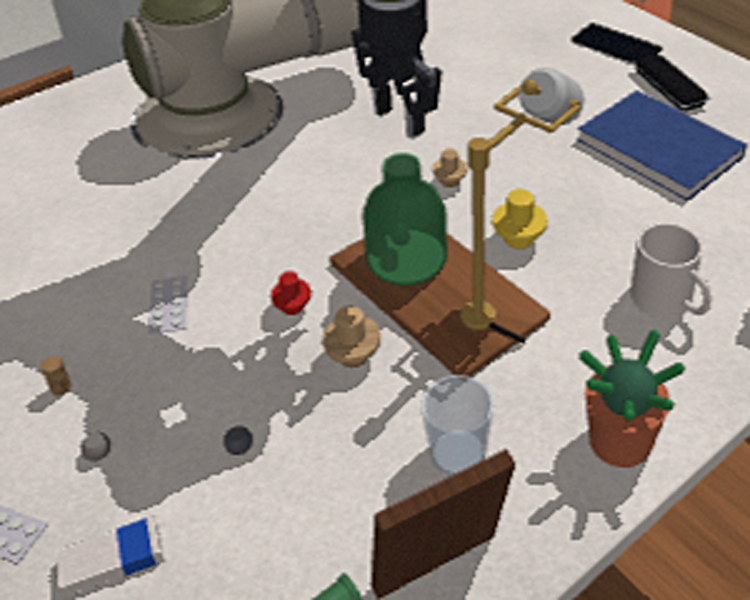

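Three pebbles are in, with two left at crop (238,440) and (95,445). Everything else is undisturbed.

move_arm(
  plan="-0.045 0.0138 0 0 0 0 0.055; -0.045 0.0138 0 0 0 0 0.055; -0.045 0.0138 0 0 0 0 0.055; -0.045 0.0138 0 0 0 0 0.055; -0.045 0.0138 0 0 0 0 0.055; -0.045 0.0138 0.01 0 0 0 0.055; -0.0435 0.014 0.044 0 0 0 0.055; 0 0 0.044 0 0 0 0.055; 0 0 0.044 0 0 0 0.055; 0 0 0.044 0 0 0 0.055; 0 0 0.0275 0 0 0 0.055; 0 0 0 0 0 0 0.055",
)

```text
time_s: 34.83
position: [0.5948, -0.2898, 0.0163]
tool_rot: [[0.0, 1.0, -0.005], [1.0, -0.0, 0.004], [0.004, -0.005, -1.0]]
ft_force: [-0.4, -0.5, 0.1]
grip_width: 0.0551
gripper_force: 0.0
```

```bash
python3 - <<'E'
from h import *
p=pose()[0];print(p,np.array([.597,-.2918,.0025])-p)
E
```

```text
[ 0.59481464 -0.28978631  0.01628107] [ 0.00218536 -0.00201369 -0.01378107]
```

move_arm(
  plan="-0.0012 0.0015 0.0135 0 0 0 0.055; 0 0 0 0 0 0 0.055; 0 0 0 0 0 0 0.035; 0 0 0 0 0 0 0.022; 0 0 0 0 0 0 0.022; 0 0 0 0 0 0 0.022",
)

```text
time_s: 35.58
position: [0.598, -0.2922, 0.0068]
tool_rot: [[-0.0, 1.0, 0.001], [1.0, 0.0, -0.001], [-0.001, 0.001, -1.0]]
ft_force: [-0.8, -0.1, 6.9]
grip_width: 0.0294
gripper_force: 29.8
```

```bash
python3 - <<'E'
from h import *
p=pose()[0];print(p,np.array([.4998,.0215,.214])-p)
E
```

```text
[ 0.59802684 -0.2921726   0.00676037] [-0.09822684  0.3136726   0.20723963]
```

move_arm(
  plan="0 0 -0.045 0 0 0 0.022; 0 0 -0.055 0 0 0 0.022; 0 0 -0.055 0 0 0 0.022; 0.0436 -0.014 -0.054 0 0 0 0.022; 0.045 -0.014 0 0 0 0 0.022; 0.045 -0.014 0 0 0 0 0.022; 0.045 -0.014 0 0 0 0 0.022; 0.045 -0.014 0 0 0 0 0.022; 0.045 -0.014 0 0 0 0 0.022; 0.045 -0.014 0 0 0 0 0.022; 0 0 0 0 0 0 0.022; 0 0 0 0 0 0 0.022",
)

```text
time_s: 37.08
position: [0.5016, 0.0162, 0.2085]
tool_rot: [[-0.0, 1.0, 0.001], [1.0, 0.0, -0.0], [-0.0, 0.001, -1.0]]
ft_force: [0.9, 0.1, -0.3]
grip_width: 0.0292
gripper_force: 30.0
```

```bash
python3 - <<'E'
from h import *
p=pose()[0];print(p, np.array([.4998,.0215,.182])-p)
E
```

```text
[0.50159428 0.01621654 0.20854506] [-0.00179428  0.00528346 -0.02654506]
```

move_arm(
  plan="0.005 -0.0015 0.009 0 0 0 0.022; 0 0 0.009 0 0 0 0.022; 0 0 0.0085 0 0 0 0.022; 0 0 0 0 0 0 0.022; 0 0 0 0 0 0 0.022; 0 0 0 0 0 0 0.05; 0 0 0 0 0 0 0.05; 0 0 0 0 0 0 0.05; 0 0 -0.02 0 0 0 0.05; 0 0 -0.03 0 0 0 0.05; 0 0 0 0 0 0 0.055",
)

```text
time_s: 38.45
position: [0.5006, 0.0214, 0.2338]
tool_rot: [[-0.0, 1.0, 0.004], [1.0, 0.0, -0.001], [-0.001, 0.004, -1.0]]
ft_force: [0.1, -0.3, -0.1]
grip_width: 0.055
gripper_force: 0.0
```

```bash
python3 - <<'E'
from h import *
p=pose()[0];print(p);look()
print(np.array([.502,-.4128,.02])-p)
E
```

```text
[0.50064804 0.02140681 0.23379397]
scene [123. 303.] 54 [ 0.3903 -0.407 ] [88 68 49]
scene [137.5 328. ] 112 [ 0.5002 -0.4116] [97 92 88]
top [394.  227.5] 56 [ 0.5002 -0.4082] [80 76 68]
[ 0.00135196 -0.43420681 -0.21379397]
```

Last pebble (0.5015, −0.412).

move_arm(
  plan="-0.049 0 0 0 0 0 0.055; -0.049 0 0 0 0 0 0.055; -0.049 0 0 0 0 0 0.055; -0.049 0 0 0 0 0 0.055; -0.049 0 0 0 0 0 0.055; -0.049 0 0 0 0 0 0.055; -0.049 0 0 0 0 0 0.055; -0.049 0 0.04 0 0 0 0.055; -0.041 0.001 0.05 0 0 0 0.055; 0 0 0.05 0 0 0 0.055; 0 0 0.05 0 0 0 0.055; 0 0 0.02 0 0 0 0.055",
)

```text
time_s: 40.05
position: [0.4993, -0.4079, 0.0195]
tool_rot: [[0.0, 1.0, -0.005], [1.0, -0.0, 0.005], [0.005, -0.005, -1.0]]
ft_force: [0.2, -0.7, 0.4]
grip_width: 0.0547
gripper_force: 0.0
```

```bash
python3 - <<'E'
from h import *
shot('scene')
p=pose()[0];print(p,np.array([.5015,-.412,.0025])-p)
E
```

```text
[ 0.49889511 -0.4074907   0.0181247 ] [ 0.00260489 -0.0045093  -0.0156247 ]
```

move_arm(
  plan="-0.0035 0.0015 0.0155 0 0 0 0.055; 0 0 0 0 0 0 0.055; 0 0 0 0 0 0 0.035; 0 0 0 0 0 0 0.022; 0 0 0 0 0 0 0.022; 0 0 0 0 0 0 0.022",
)

```text
time_s: 40.85
position: [0.5026, -0.4133, 0.0097]
tool_rot: [[-0.0, 1.0, 0.001], [1.0, 0.0, -0.001], [-0.001, 0.001, -1.0]]
ft_force: [-0.3, -0.6, 6.6]
grip_width: 0.029
gripper_force: 29.8
```

```bash
python3 - <<'E'
from h import *
p=pose()[0];print(p,np.array([.4998,.0215,.214])-p)
E
```

```text
[ 0.50263681 -0.41334468  0.00970589] [-0.00283681  0.43484468  0.20429411]
```

move_arm(
  plan="0 0 -0.045 0 0 0 0.022; 0 0 -0.055 0 0 0 0.022; 0.04 0 -0.055 0 0 0 0.022; 0.044 0 -0.055 0 0 0 0.022; 0.05 -0.0005 0 0 0 0 0.022; 0.05 -0.0005 0 0 0 0 0.022; 0.05 -0.0005 0 0 0 0 0.022; 0.05 -0.0005 0 0 0 0 0.022; 0.05 0 0 0 0 0 0.022; 0.05 0 0 0 0 0 0.022; 0.05 0 0 0 0 0 0.022; 0 0 0 0 0 0 0.022",
)

```text
time_s: 42.35
position: [0.4998, 0.0155, 0.2081]
tool_rot: [[-0.004, 1.0, 0.0], [1.0, 0.004, 0.0], [0.0, 0.0, -1.0]]
ft_force: [0.3, 0.2, 0.1]
grip_width: 0.0288
gripper_force: 29.8
```

```bash
python3 - <<'E'
from h import *
viewer.get_image('scene');viewer.get_image('scene')
p=pose()[0];print(p, np.array([.4998,.0215,.186])-p)
E
```

```text
[0.5002799  0.01284822 0.20801367] [-0.0004799   0.00865178 -0.02201367]
```

move_arm(
  plan="0.0085 -0.0005 0.007 0 0 0 0.022; 0 0 0.007 0 0 0 0.022; 0 0 0.007 0 0 0 0.022; 0 0 0 0 0 0 0.022; 0 0 0 0 0 0 0.022",
)

```text
time_s: 43.08
position: [0.4999, 0.0211, 0.187]
tool_rot: [[0.0, 1.0, 0.0], [1.0, -0.0, -0.0], [-0.0, 0.0, -1.0]]
ft_force: [0.5, 0.2, -0.8]
grip_width: 0.0294
gripper_force: 29.8
```

Release, then look.

move_arm(
  plan="0 0 0 0 0 0 0.05; 0 0 0 0 0 0 0.05; 0 0 0 0 0 0 0.05; 0 0 -0.02 0 0 0 0.05; 0 0 -0.03 0 0 0 0.05; 0 0 0 0 0 0 0.055",
)

```text
time_s: 43.82
position: [0.5006, 0.0212, 0.2388]
tool_rot: [[-0.0, 1.0, 0.004], [1.0, 0.0, -0.001], [-0.001, 0.004, -1.0]]
ft_force: [-0.6, -0.3, 0.2]
grip_width: 0.0552
gripper_force: 0.0
```

```bash
python3 - <<'E'
from h import *
p=pose()[0];print(p);look()
S,ds=shot('scene');T,dt=shot('top');cv2.imwrite('pics/f.png',np.hstack([cv2.resize(S[150:300,215:335],(400,500),interpolation=2),cv2.resize(T[180:305,215:315],(400,500),interpolation=2)])[:,:,::-1])
for k in('stopper','book_middle','lamp_head','lamp_ball','lamp_stem','lamp_mouth'):
  for x in pinpoint('scene',k)[:5]:
    for y in pinpoint('top',k)[:4]:
        q,e=tri(x['pixel'],y['pixel'])
        if e<.02: print(k,np.round(x['pixel'],1),np.round(y['pixel'],1),round(x['conf'],2),round(y['conf'],2),np.round(q,4),round(e,4))
for n,im in(('top',T),('scene',S)):
    m=((im[...,2]>im[...,0]*1.5)&(im[...,2]>50)).astype(np.uint8)
    k,l,s,c=cv2.connectedComponentsWithStats(m);i=np.argmax(s[1:,4])+1
    cal=viewer.calibration(n);R=np.array(cal['R']);t=np.array(cal['t']);o=-R.T@t
    ys,xs=np.where(l==i);V=np.c_[(xs-cal['cx'])/cal['fx'],(ys-cal['cy'])/cal['fy'],np.ones(len(xs))]@R
    P=(o+V*((.024-o[2])/V[:,2])[:,None])[:,:2].astype(np.float32);print(n,cv2.minAreaRect(P))
E
```

```text
[0.50058626 0.02117947 0.23881103]
scene [123.1 303.1] 59 [ 0.3908 -0.4071] [88 68 49]
stopper [308.  244.5] [255.3 221.1] 0.76 0.77 [0.5666 0.1696 0.0138] 0.0022
stopper [220.3 275.3] [329.6 241.4] 0.52 0.51 [ 0.4657 -0.1306 -0.0079] 0.0118
book_middle [366.7 204.6] [182.4 228.1] 0.65 0.92 [0.5597 0.4782 0.0273] 0.0095
lamp_head [321.1 188.5] [250.1 195.2] 0.86 0.8 [0.6161 0.1695 0.2697] 0.0084
lamp_ball [310.7 180.3] [263.2 188.4] 0.57 0.72 [0.6243 0.1177 0.3244] 0.0099
lamp_stem [293.2 212.2] [291.2 187.3] 0.74 0.67 [0.6419 0.0232 0.2694] 0.0111
lamp_mouth [258.5 214.5] [292.6 226.9] 0.59 0.83 [0.502  0.0191 0.1839] 0.0062
top ((0.5489435195922852, 0.4771476984024048), (0.20435397326946259, 0.14600299298763275), 3.4340288639068604)
scene ((-0.592332124710083, -0.4386841058731079), (0.16824010014533997, 0.3829830586910248), 89.97139739990234)
```

View pics/f.png

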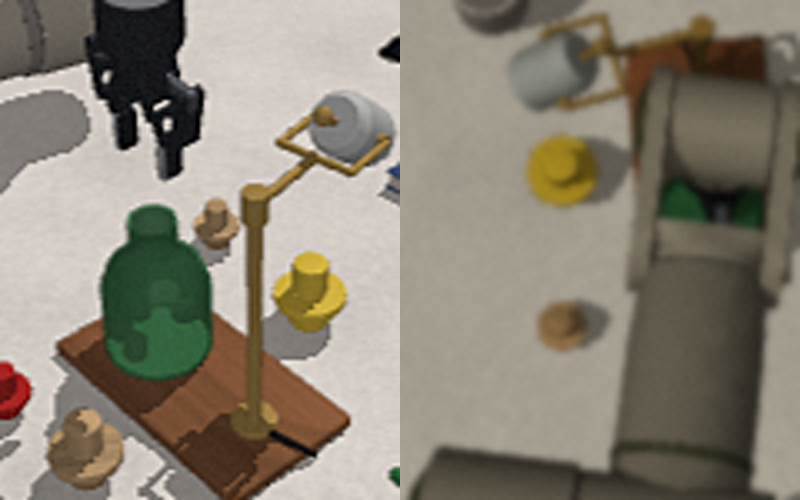

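All five pebbles are inside the bottle. The stopper stands where I set it, at left crop (216,222), right crop (564,323). Fetch it.

move_arm(
  plan="0.032 -0.0202 0 0 0 0 0.055; 0.032 -0.0202 0 0 0 0 0.055; 0.032 -0.0202 0 0 0 0 0.055; 0.032 -0.0202 0 0 0 0 0.055; 0.0315 -0.0202 0 0 0 0 0.055; 0 0 0.03 0 0 0 0.055; 0 0 0.03 0 0 0 0.055; 0 0 0.03 0 0 0 0.055; 0 0 0.03 0 0 0 0.055; 0 0 0.03 0 0 0 0.055; 0 0 0.03 0 0 0 0.055; 0 0 0 0 0 0 0.055",
)

```text
time_s: 46.28
position: [0.398, 0.1806, 0.0559]
tool_rot: [[0.0, 1.0, -0.004], [1.0, -0.0, -0.001], [-0.001, -0.004, -1.0]]
ft_force: [-0.5, -0.2, -0.1]
grip_width: 0.0553
gripper_force: 0.0
```

```bash
python3 - <<'E'
from h import *
viewer.get_image('scene');viewer.get_image('scene')
p=pose()[0];print(p, np.array([.3993,.1804,.0335])-p)
E
```

```text
[0.39925825 0.18088361 0.05766453] [ 4.17465108e-05 -4.83613956e-04 -2.41645294e-02]
```

move_arm(
  plan="0 0 0.012 0 0 0 0.055; 0 0 0.012 0 0 0 0.055; 0 0 0 0 0 0 0.055; 0 0 0 0 0 0 0.035; 0 0 0 0 0 0 0.02; 0 0 0 0 0 0 0.02; 0 0 0 0 0 0 0.02; 0 0 0 0 0 0 0.02",
  grip_force=40,
)

```text
time_s: 47.38
position: [0.399, 0.1809, 0.0333]
tool_rot: [[-0.0, 1.0, 0.001], [1.0, 0.0, 0.0], [0.0, 0.001, -1.0]]
ft_force: [-1.3, 0.6, 6.0]
grip_width: 0.0244
gripper_force: 39.3
```

```bash
python3 - <<'E'
from h import *
p=pose()[0];print(p, np.array([.4993,.0210,.25])-p)
E
```

```text
[0.39899375 0.18085261 0.03330771] [ 0.10030625 -0.15985261  0.21669229]
```

move_arm(
  plan="0 0 -0.035 0 0 0 0.02; 0 0 -0.045 0 0 0 0.02; 0 0 -0.045 0 0 0 0.02; 0 0 -0.045 0 0 0 0.02; 0 0 -0.045 0 0 0 0.02; -0.032 0.02 0 0 0 0 0.02; -0.032 0.02 0 0 0 0 0.02; -0.032 0.02 0 0 0 0 0.02; -0.032 0.02 0 0 0 0 0.02; -0.032 0.02 0 0 0 0 0.02; 0 0 0 0 0 0 0.02; 0 0 0 0 0 0 0.02",
)

```text
time_s: 48.88
position: [0.4983, 0.0213, 0.2477]
tool_rot: [[-0.0, 1.0, -0.001], [1.0, 0.0, 0.0], [0.0, -0.001, -1.0]]
ft_force: [-0.5, 0.0, -0.7]
grip_width: 0.0247
gripper_force: 39.5
```

```bash
python3 - <<'E'
from h import *
viewer.get_image('scene')
p=pose()[0];print(p, np.array([.4993,.0209,.215])-p)
E
```

```text
[0.49825387 0.02154497 0.24785721] [ 0.00104613 -0.00064497 -0.03285721]
```

Lower to just inside the mouth, then push home in small steps.

move_arm(
  plan="-0.0006 0.001 0.014 0 0 0 0.02; 0 0 0.014 0 0 0 0.02; 0 0 0.008 0 0 0 0.02; 0 0 0.006 0 0 0 0.02; 0 0 0.004 0 0 0 0.02; 0 0 0 0 0 0 0.02",
)

```text
time_s: 49.68
position: [0.4998, 0.0202, 0.2018]
tool_rot: [[0.0, 1.0, -0.0], [1.0, -0.0, 0.0], [0.0, -0.0, -1.0]]
ft_force: [0.3, 0.5, -0.5]
grip_width: 0.0246
gripper_force: 39.5
```

move_arm(
  plan="0 0 0.004 0 0 0 0.02; 0 0 0.004 0 0 0 0.02; 0 0 0.003 0 0 0 0.02; 0 0 0.002 0 0 0 0.02; 0 0 0.002 0 0 0 0.02; 0 0 0 0 0 0 0.02",
)

```text
time_s: 50.42
position: [0.4999, 0.0202, 0.1883]
tool_rot: [[-0.0, 1.0, 0.001], [1.0, 0.0, -0.001], [-0.001, 0.001, -1.0]]
ft_force: [-4.7, 1.3, 11.6]
grip_width: 0.0246
gripper_force: 40.7
```

move_arm(
  plan="0 0 0.001 0 0 0 0.02; 0 0 0.0005 0 0 0 0.02; 0 0 0 0 0 0 0.02",
)

```text
time_s: 50.8
position: [0.4999, 0.0202, 0.1882]
tool_rot: [[-0.0, 1.0, 0.003], [1.0, 0.0, -0.001], [-0.001, 0.003, -1.0]]
ft_force: [-9.6, 0.4, 22.3]
grip_width: 0.0245
gripper_force: 41.8
```

Seated: it stays at 0.188 while the force rises. Release and retreat clear of both views.

move_arm(
  plan="0 0 -0.0015 0 0 0 0.02; 0 0 0 0 0 0 0.05; 0 0 0 0 0 0 0.05; 0 0 0 0 0 0 0.05; 0 0 -0.03 0 0 0 0.05; 0 0 -0.045 0 0 0 0.05; 0 0 -0.045 0 0 0 0.05; -0.04 -0.02 0 0 0 0 0.05; -0.05 -0.02 0 0 0 0 0.05; -0.05 -0.02 0 0 0 0 0.05; -0.05 -0.02 0 0 0 0 0.05; -0.05 0 0 0 0 0 0.05",
)

```text
time_s: 52.3
position: [0.4187, -0.2213, 0.3073]
tool_rot: [[0.001, 1.0, 0.0], [1.0, -0.001, -0.0], [-0.0, 0.0, -1.0]]
ft_force: [1.1, -0.1, 0.0]
grip_width: 0.05
gripper_force: 0.0
```

```bash
python3 - <<'E'
from h import *
np.set_printoptions(precision=4,suppress=True)
print(pose()[0])
acc={}
for rep in range(3):
  S,ds=shot('scene');T,dt=shot('top')
  for k in('stopper','book_middle','lamp_head','lamp_ball','lamp_stem'):
   for x in pinpoint('scene',k)[:5]:
    for y in pinpoint('top',k)[:4]:
        q,e=tri(x['pixel'],y['pixel'])
        if e<.015: acc.setdefault(k,[]).append(q)
for k in acc: print(k,np.array(acc[k]))
def cl(n,d):
    c=viewer.calibration(n);v,u=np.mgrid[:420,:560]
    P=np.stack([(u-c['cx'])/c['fx'],(v-c['cy'])/c['fy'],np.ones(u.shape)],-1)*d[...,None]
    return (P-np.array(c['t']))@np.array(c['R'])
for n,im,d in(('top',T,dt),('scene',S,ds)):
    C=cl(n,d)
    m=((im[...,2]>im[...,0]*1.5)&(im[...,2]>50)&(C[...,1]>.3)&(C[...,2]>.015)&(C[...,2]<.035)).astype(np.uint8)
    k,l,s,c=cv2.connectedComponentsWithStats(m);i=np.argmax(s[1:,4])+1
    P=C[l==i];print(n,cv2.minAreaRect(P[:,:2].astype(np.float32)),np.median(P[:,2]))
    # white head
    m=np.all((C>(.54,.10,.22))&(C<(.68,.23,.34)),-1)&(d>0);sat=im.max(-1).astype(int)-im.min(-1)
    H=C[m&(sat<25)];B=C[m&(sat>35)];print('head',len(H),H.mean(0),H.min(0),H.max(0))
    np.savez('pics/%s.npz'%n,H=H,B=B)
cv2.imwrite('pics/g.png',np.hstack([cv2.resize(S[150:240,230:380],(400,240),interpolation=2),cv2.resize(T[165:255,160:310],(400,240),interpolation=2)])[:,:,::-1])
cv2.imwrite('pics/gs.png',S[...,::-1]);cv2.imwrite('pics/gt.png',T[...,::-1])
E
```

```text
[ 0.4187 -0.2213  0.3073]
stopper [[ 0.577  -0.1304  0.0092]
 [ 0.5682  0.173   0.0059]
 [ 0.4972  0.0141  0.1496]
 [ 0.5646  0.1577  0.0177]
 [ 0.5727 -0.1213 -0.0066]
 [ 0.4589 -0.1262 -0.0055]
 [ 0.4969  0.0151  0.1533]
 [ 0.5631  0.171   0.0043]
 [ 0.5726 -0.1161  0.0004]
 [ 0.5057  0.0156  0.1629]]
lamp_head [[0.6179 0.1504 0.2803]
 [0.6069 0.1665 0.2674]
 [0.6064 0.1694 0.2662]]
lamp_ball [[0.6292 0.11   0.3166]
 [0.6243 0.1201 0.3114]]
lamp_stem [[0.6487 0.0234 0.2764]
 [0.6385 0.0251 0.2751]
 [0.64   0.0228 0.2784]]
book_middle [[0.607  0.4797 0.0169]]
top ((0.5950341820716858, 0.4718450605869293), (0.2060607671737671, 0.1470368206501007), 3.3467960357666016) 0.025065723409076274
head 310 [0.606  0.1639 0.2905] [0.5778 0.1211 0.2442] [0.6402 0.2037 0.3178]
scene ((0.5977447628974915, 0.4752904176712036), (0.20986099541187286, 0.1585461050271988), 3.52911114692688) 0.025877770396697464
head 373 [0.626  0.1473 0.286 ] [0.5766 0.1072 0.2335] [0.6508 0.2015 0.3136]
```

The book has been knocked to about (0.5965, 0.4735), so I must re-aim. The stopper reads home. I fit the head's current pose to the depth points first.

```bash
cat > fit.py <<'E'
from h import *
from scipy.optimize import least_squares
def fit(st=(.6397,.0238),book=(.5965,.4735)):
    pts=[]
    for n in('top','scene'):
        z=np.load('pics/%s.npz'%n); pts.append((z['H'],z['B']))
    def axes(a,t):
        u=np.array([np.cos(a),np.sin(a),0]); return u, -u*np.sin(t)+np.array([0,0,np.cos(t)])
    def res(x,full=True):
        a,t=x[:2];u,ax=axes(a,t);h=np.array([x[2],x[3],.27])+.14*u;r=[]
        for i,(H,B) in enumerate(pts):
            o=x[4+3*i:7+3*i]
            P=H-o-h;s=P@ax;q=np.linalg.norm(P-s[:,None]*ax,axis=1)
            d=np.stack([q-.03,abs(s)-.034],-1);sd=np.minimum(d.max(1),0)+np.linalg.norm(np.maximum(d,0),axis=1)
            r.append(sd/.002)
            b=B-o-h; db=np.linalg.norm(b-.058*ax,axis=1)-.009; near=b@ax>.045
            r.append(np.where(near,db,0)/.002)
        r=np.concatenate(r);w=np.sign(r)*np.sqrt(2*(np.sqrt(1+r*r/1)-1))
        return np.concatenate([w*.5,(x[2:4]-st)/.001,x[4:]/.002])
    best=None
    for t0 in(.7,.9,1.05):
      for a0 in(95,102):
        s=least_squares(res,[np.radians(a0),t0,*st,*([0]*6)])
        if best is None or s.cost<best.cost: best=s
    x=best.x;u,ax=axes(*x[:2]);h=np.array([x[2],x[3],.27])+.14*u
    hit=h-ax*(h[2]-.024)/ax[2];J=np.linalg.inv(best.jac.T@best.jac)
    print('ang %.2f tilt %.3f'%(np.degrees(x[0]),x[1]),'sd',np.degrees(J[0,0]**.5),J[1,1]**.5,'x',np.round(x[2:],4),'cost',best.cost)
    print('hit',hit,'miss',hit[:2]-book,'ball',h+.058*ax)
    b=np.array(book)-x[2:4];print('need ang',np.degrees(np.arctan2(b[1],b[0])),'tilt',np.arctan2(np.linalg.norm(b)-.14,.246))
if __name__=='__main__': fit()
E
python3 fit.py
```

```text
ang 101.78 tilt 0.742 sd 0.6319810826837501 0.0005461622389972815 x [ 6.398e-01  2.380e-02  1.100e-03  1.000e-04  9.000e-04 -6.000e-04
 -3.000e-04  8.000e-04] cost 137.1598322233053
hit [0.56520524 0.38170715 0.024     ] miss [-0.03129476 -0.09179285] ball [0.61926219 0.12242349 0.31274175]
need ang 95.50353863171858 tilt 0.9028677155850501
```

```bash
python3 - <<'E'
from h import *
for n in('top','scene'):
    z=np.load('pics/%s.npz'%n);B=z['B'];H=z['H']
    m=(B[:,2]>.30)&(np.linalg.norm(B[:,:2]-[.621,.118],axis=1)<.03);print(n,len(B),m.sum(),B[m].mean(0),B[m].min(0),B[m].max(0))
    # project head points on arm-plane: radial coordinate
    u=np.array([np.cos(np.radians(101.6)),np.sin(np.radians(101.6))]);
    for M,nm in((H,'H'),(B,'B')):
        r=(M[:,:2]-[.6397,.0238])@u;v=(M[:,:2]-[.6397,.0238])@np.array([-u[1],u[0]])
        s=abs(v)<.006;o=np.argsort(r[s]);print(nm,np.round(np.c_[r[s],M[s,2]][o][::3],3).tolist())
# last look: head crop
S=cv2.imread('pics/gs.png');T=cv2.imread('pics/gt.png')
cv2.imwrite('pics/last.png',np.hstack([cv2.resize(S[160:210,290:350],(400,333),interpolation=2),cv2.resize(T[170:220,235:295],(400,333),interpolation=2)]))
E
```

```text
top 134 24 [0.61865039 0.11958598 0.31005725] [0.612361   0.10876866 0.30007498] [0.62876025 0.13466616 0.32249861]
H [[0.099, 0.271], [0.112, 0.292], [0.117, 0.298], [0.12, 0.298], [0.123, 0.305], [0.126, 0.308], [0.129, 0.308], [0.133, 0.313], [0.136, 0.305], [0.14, 0.306], [0.143, 0.31], [0.146, 0.301], [0.149, 0.305], [0.152, 0.299], [0.156, 0.296], [0.16, 0.296], [0.164, 0.293], [0.166, 0.292], [0.17, 0.282], [0.173, 0.277], [0.176, 0.278], [0.181, 0.271]]
B [[0.08, 0.285], [0.083, 0.281], [0.087, 0.307], [0.089, 0.277], [0.092, 0.315], [0.095, 0.315], [0.099, 0.317], [0.102, 0.314], [0.106, 0.3], [0.113, 0.303]]
scene 148 28 [0.62412743 0.1146089  0.31140378] [0.61526617 0.10780309 0.3001964 ] [0.63107464 0.13181724 0.31766283]
H [[0.098, 0.274], [0.101, 0.278], [0.101, 0.268], [0.102, 0.274], [0.103, 0.277], [0.103, 0.281], [0.104, 0.284], [0.105, 0.277], [0.107, 0.286], [0.108, 0.288], [0.11, 0.282], [0.113, 0.295], [0.117, 0.298], [0.12, 0.299], [0.121, 0.299], [0.122, 0.307], [0.124, 0.307], [0.125, 0.309], [0.128, 0.31], [0.128, 0.244], [0.136, 0.31], [0.14, 0.308], [0.159, 0.295]]
B [[0.078, 0.273], [0.08, 0.277], [0.085, 0.277], [0.087, 0.313], [0.088, 0.274], [0.089, 0.317], [0.091, 0.316], [0.093, 0.316], [0.095, 0.318], [0.098, 0.317], [0.11, 0.3]]
```

```bash
sed -i "s/b=B-o-h; db=.*/b=B-o-h; db=np.linalg.norm(b-.058*ax,axis=1)-.009; near=sel[i]/; s/    def axes/    sel=[(B[:,2]>.3035)\&(np.hypot(B[:,0]-st[0],B[:,1]-st[1])<.108) for H,B in pts]\n    def axes/" fit.py
sed -i "s/    for t0 in(.7,.9,1.05):/    for t in np.arange(.7,1.06,.04):\n        g=least_squares(lambda y:res(np.r_[y[0],t,y[1:]]),[np.radians(101),*st,*([0]*6)]);print('%.2f:%.1f'%(t,g.cost),end=' ')\n    for t0 in(.7,.8,.9,1.0):/" fit.py; python3 fit.py
```

```text
0.70:134.3 0.74:117.4 0.78:102.5 0.82:91.3 0.86:85.5 0.90:86.1 0.94:92.8 0.98:104.4 1.02:119.2 1.06:137.3 ang 101.37 tilt 0.875 sd 0.5746799646527962 0.01206869507804862 x [ 6.394e-01  2.390e-02  2.000e-04  3.000e-04  5.000e-04 -1.400e-03
 -0.000e+00  1.500e-03] cost 85.06756535069503
hit [0.55374852 0.44970322 0.024     ] miss [-0.04275148 -0.02379678] ball [0.62056708 0.11749532 0.30719338]
need ang 95.44992684580104 tilt 0.902611373964745
```

View pics/last.png

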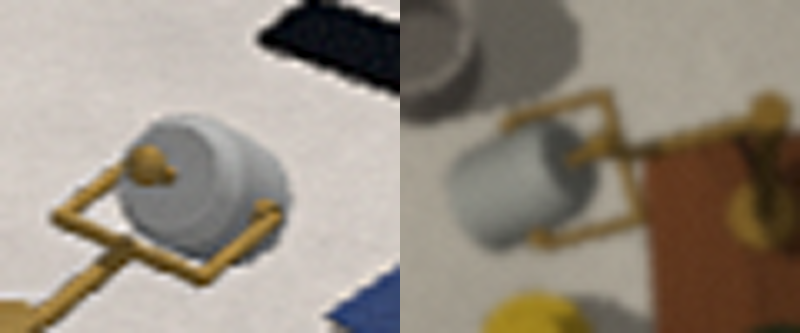

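The head back faces the stem, ball at left crop (148,165), and nothing touches it. The fit gives arm angle 101.4°, tilt 0.875. I need 95.45° and 0.903, so I regrasp the ball and trim.

```bash
python3 - <<'E'
from h import *
plan([(.45,-.20,.40,3,.045,3),(.6206,.1173,.40,11.4,.045,9)])
E
```

```text
0.0066 0.0101 -0.031 -0 -0 -0.017 0.045; 0.0064 0.0101 -0.0311 -0 -0 -0.018 0.045; 0.0063 0.0103 -0.031 -0 -0 -0.017 0.045; 0.0342 0.0208 0 -0 -0 -0.016 0.045; 0.0339 0.0213 0 -0 -0 -0.017 0.045; 0.0335 0.0219 0 -0 -0 -0.016 0.045; 0.0332 0.0224 0 -0 -0 -0.016 0.045; 0.0328 0.0229 0 -0 -0 -0.017 0.045; 0.0324 0.0235 0 -0 -0 -0.016 0.045; 0.032 0.024 0 -0 -0 -0.016 0.045; 0.0316 0.0245 0 -0 -0 -0.017 0.045; 0.0313 0.0251 0 -0 -0 -0.016 0.045
```

move_arm(
  plan="0.0065 0.01 -0.031 0 0 -0.0175 0.045; 0.0065 0.01 -0.031 0 0 -0.0175 0.045; 0.0063 0.0103 -0.031 0 0 -0.0175 0.045; 0.0342 0.0208 0 0 0 -0.0163 0.045; 0.0339 0.0213 0 0 0 -0.0163 0.045; 0.0335 0.0219 0 0 0 -0.0163 0.045; 0.0332 0.0224 0 0 0 -0.0163 0.045; 0.0328 0.0229 0 0 0 -0.0163 0.045; 0.0324 0.0235 0 0 0 -0.0163 0.045; 0.032 0.024 0 0 0 -0.0163 0.045; 0.0316 0.0245 0 0 0 -0.0163 0.045; 0.0313 0.0251 0 0 0 -0.0163 0.045",
)

```text
time_s: 56.2
position: [0.6208, 0.1187, 0.3999]
tool_rot: [[-0.198, 0.98, -0.0], [0.98, 0.198, -0.0], [0.0, -0.0, -1.0]]
ft_force: [-0.4, -0.3, 0.6]
grip_width: 0.045
gripper_force: 0.0
```

move_arm(
  plan="0 0 0 0 0 0 0.045; 0 0 0 0 0 0 0.045",
)

```text
time_s: 56.45
position: [0.6202, 0.1171, 0.3998]
tool_rot: [[-0.198, 0.98, -0.0], [0.98, 0.198, -0.0], [-0.0, -0.0, -1.0]]
ft_force: [-0.5, -0.4, 0.7]
grip_width: 0.0453
gripper_force: 0.0
```

```bash
python3 - <<'E'
from h import *
p,R=pose();print(p,np.degrees(np.arctan2(R[1,1],R[0,1])));plan([(.6206,.1173,.293,11.4,.045,5)])
E
```

```text
[0.62019999 0.11711766 0.39982157] 11.401818435833722
0 0.0001 0.0214 -0 0 0 0.045; 0 0.0001 0.0213 -0 0 0 0.045; 0.0001 0.0001 0.0214 -0 0 0 0.045; -0 0.0001 0.0214 -0 0 0 0.045; 0 0.0001 0.0213 -0 0 0 0.045
```

move_arm(
  plan="0 0.0001 0.0214 0 0 0 0.045; 0 0.0001 0.0214 0 0 0 0.045; 0 0.0001 0.0214 0 0 0 0.045; 0 0.0001 0.0214 0 0 0 0.045; 0 0 0.0212 0 0 0 0.045; 0 0 0 0 0 0 0.045; 0 0 0 0 0 0 0.025; 0 0 0 0 0 0 0.01; 0 0 0 0 0 0 0.01; 0 0 0 0 0 0 0.01",
  grip_force=25,
)

```text
time_s: 57.7
position: [0.621, 0.1169, 0.2941]
tool_rot: [[-0.197, 0.98, 0.002], [0.98, 0.197, -0.001], [-0.001, 0.002, -1.0]]
ft_force: [0.0, -4.7, 5.5]
grip_width: 0.0158
gripper_force: 24.5
```

```bash
python3 - <<'E'
from h import *
p,R=pose();st=np.array([.6395,.0239]);d=p[:2]-st;r0=np.linalg.norm(d);a0=np.degrees(np.arctan2(d[1],d[0]));print(p,r0,a0,env.observe()['ft_force'])
w=[];N=5
for i in range(1,N+1):
    a=a0+(95.45-101.4)*i/N; r=r0-.001*i/N;z=p[2]-.0012*i/N
    w.append((st[0]+r*np.cos(np.radians(a)),st[1]+r*np.sin(np.radians(a)),z,11.4-5.95*i/N,.01,1))
plan(w)
E
```

```text
[0.62096296 0.11693823 0.29411587] 0.09486693120798173 101.26811401273535 [ 0.02626239 -4.65644108  5.53817476]
-0.0002 0.002 0.0002 0.002 0.001 0.02 0.01; -0.0003 0.0019 0.0003 -0 0 0.021 0.01; -0.0002 0.002 0.0002 -0 0 0.021 0.01; -0.0002 0.0019 0.0003 -0 0 0.021 0.01; -0.0002 0.002 0.0002 -0 0 0.021 0.01
```

move_arm(
  plan="-0.0002 0.002 0.0002 0 0 0.0208 0.01; -0.0003 0.0019 0.0003 0 0 0.0208 0.01; -0.0002 0.002 0.0002 0 0 0.0208 0.01; -0.0002 0.0019 0.0003 0 0 0.0208 0.01; -0.0002 0.002 0.0002 0 0 0.0208 0.01; 0 0 0 0 0 0 0.01; 0 0 0 0 0 0 0.01",
)

```text
time_s: 58.58
position: [0.6309, 0.1172, 0.2927]
tool_rot: [[-0.094, 0.996, 0.002], [0.996, 0.094, -0.001], [-0.001, 0.002, -1.0]]
ft_force: [0.3, -4.9, 5.4]
grip_width: 0.0156
gripper_force: 24.5
```

```bash
python3 - <<'E'
from h import *
p,R=pose();st=np.array([.6395,.0239]);d=p[:2]-st;print(p,np.linalg.norm(d),np.degrees(np.arctan2(d[1],d[0])),env.observe()['ft_force'])
E
```

```text
[0.63086975 0.11722818 0.2926857 ] 0.09372635874233681 95.28323264850566 [ 0.28521918 -4.90082934  5.37598693]
```

Release, rise and retreat to the same clear place, then refit.

move_arm(
  plan="0 0 0 0 0 0 0.045; 0 0 0 0 0 0 0.045; 0 0 0 0 0 0 0.045; 0 0 -0.025 0 0 0 0.045; 0 0 -0.04 0 0 0 0.045; 0 0 -0.045 0 0 0 0.045; -0.04 -0.02 0 0 0 0 0.045; -0.05 -0.025 0 0 0 0 0.045; -0.055 -0.025 0 0 0 0 0.045; -0.055 -0.025 0 0 0 0 0.045; -0.055 -0.025 0 0 0 0 0.045; -0.05 -0.025 0 0 0 0 0.045",
)

```text
time_s: 60.08
position: [0.5142, -0.2011, 0.4018]
tool_rot: [[-0.095, 0.995, -0.0], [0.995, 0.095, 0.0], [0.0, -0.0, -1.0]]
ft_force: [0.9, -0.0, -0.2]
grip_width: 0.045
gripper_force: 0.0
```

```bash
cat > meas.py <<'E'
from h import *
from fit import fit
def cl(n,d):
    c=viewer.calibration(n);v,u=np.mgrid[:420,:560]
    P=np.stack([(u-c['cx'])/c['fx'],(v-c['cy'])/c['fy'],np.ones(u.shape)],-1)*d[...,None]
    return (P-np.array(c['t']))@np.array(c['R'])
bk=[]
for n in('top','scene'):
    Hs,Bs=[],[]
    for k in range(4):
        im,d=shot(n,'z_%s.png'%n);C=cl(n,d)
        m=np.all((C>(.54,.10,.22))&(C<(.70,.23,.34)),-1)&(d>0);sat=im.max(-1).astype(int)-im.min(-1)
        Hs.append(C[m&(sat<25)]);Bs.append(C[m&(sat>35)])
    np.savez('pics/%s.npz'%n,H=np.concatenate(Hs),B=np.concatenate(Bs))
    m=((im[...,2]>im[...,0]*1.5)&(im[...,2]>50)&(C[...,1]>.3)&(C[...,2]>.015)&(C[...,2]<.035)).astype(np.uint8)
    k,l,s,c=cv2.connectedComponentsWithStats(m);i=np.argmax(s[1:,4])+1
    ys,xs=np.where(l==i);cal=viewer.calibration(n);R=np.array(cal['R']);o=-R.T@np.array(cal['t'])
    V=np.c_[(xs-cal['cx'])/cal['fx'],(ys-cal['cy'])/cal['fy'],np.ones(len(xs))]@R
    P=(o+V*((.024-o[2])/V[:,2])[:,None])[:,:2].astype(np.float32);r=cv2.minAreaRect(P);print(n,r);bk.append(r[0])
b=np.mean(bk,0);print('book',b);fit(book=tuple(b))
E
python3 meas.py
```

```text
top ((0.5950313210487366, 0.47138163447380066), (0.20477361977100372, 0.14556396007537842), 3.5085597038269043)
scene ((0.5985583066940308, 0.4756172299385071), (0.20962736010551453, 0.1494060903787613), 2.7452964782714844)
book [0.59679481 0.47349943]
0.70:661.8 0.74:589.0 0.78:525.0 0.82:472.2 0.86:429.2 0.90:404.4 0.94:401.6 0.98:422.5 1.02:468.3 1.06:533.0 ang 95.00 tilt 0.925 sd 0.3663040805784712 0.006069757640973631 x [ 6.394e-01  2.390e-02  2.000e-04  3.000e-04  7.000e-04 -1.500e-03
  1.000e-04  1.300e-03] cost 399.9841644038226
hit [0.5987545  0.48837057 0.024     ] miss [0.00195969 0.01487114] ball [0.63121282 0.11723106 0.3049194 ]
need ang 95.4101905759101 tilt 0.9025283805696039
```

```bash
python3 - <<'E'
import numpy as np,contextlib,io,shutil
from fit import fit
D={n:dict(np.load('pics/%s.npz'%n)) for n in('top','scene')}
def run(lbl,f):
    for n in D: np.savez('pics/%s.npz'%n,**f(n,D[n]))
    s=io.StringIO()
    with contextlib.redirect_stdout(s): fit(book=(.5968,.4735))
    t=s.getvalue();print(lbl,t[t.index('ang'):].split(' x ')[0],t[t.index('miss'):].split('ball')[0])
E=lambda a:a[:0]
run('top only',lambda n,d:d if n=='top' else {k:E(v) for k,v in d.items()})
run('scene only',lambda n,d:d if n=='scene' else {k:E(v) for k,v in d.items()})
run('head only',lambda n,d:{'H':d['H'],'B':E(d['B'])})
rng=np.random.default_rng(0)
run('half',lambda n,d:{k:v[rng.random(len(v))<.5] for k,v in d.items()})
for n in D: np.savez('pics/%s.npz'%n,**D[n])
E
```

```text
top only ang 95.22 tilt 0.918 sd 0.5922297403232514 0.009150572635799591 miss [0.00095439 0.01016508] 
scene only ang 94.93 tilt 0.927 sd 0.45262583893610625 0.008257347292686276 miss [0.00225155 0.01651755] 
head only ang 94.82 tilt 0.932 sd 0.39942967097699533 0.006753733954651378 miss [0.00286063 0.01982307] 
half ang 95.11 tilt 0.922 sd 0.4656302905371294 0.008549437698337194 miss [0.00127504 0.01317324]
```

All estimates agree on an overshoot of about 14 mm, so I do one small trim: tilt back by about 0.02 rad.

```bash
python3 - <<'E'
from h import *
plan([(.6310,.1172,.40,5.3,.045,9)])
E
```

```text
0.0336 0.0162 0.0002 0 -0 0.001 0.045; 0.0337 0.0161 0.0003 0 -0 0 0.045; 0.0337 0.0161 0.0002 0 -0 0.001 0.045; 0.0336 0.0161 0.0002 0 -0 0 0.045; 0.0337 0.0161 0.0003 0 -0 0.001 0.045; 0.0337 0.0161 0.0002 0 -0 0 0.045; 0.0337 0.016 0.0002 0 -0 0.001 0.045; 0.0337 0.0161 0.0003 0 -0 0 0.045; 0.0337 0.016 0.0002 0 -0 0.001 0.045
```

move_arm(
  plan="0.0337 0.0161 0 0 0 0 0.045; 0.0337 0.0161 0 0 0 0 0.045; 0.0337 0.0161 0 0 0 0 0.045; 0.0337 0.0161 0 0 0 0 0.045; 0.0337 0.0161 0 0 0 0 0.045; 0.0337 0.0161 0 0 0 0 0.045; 0.0337 0.0161 0 0 0 0 0.045; 0.0337 0.0161 0 0 0 0 0.045; 0.0337 0.0161 0 0 0 0 0.045; 0 0 0 0 0 0 0.045; 0 0 0 0 0 0 0.045",
)

```text
time_s: 61.85
position: [0.6303, 0.1165, 0.4019]
tool_rot: [[-0.096, 0.995, -0.0], [0.995, 0.096, -0.0], [-0.0, -0.0, -1.0]]
ft_force: [-0.4, -0.6, 0.3]
grip_width: 0.0452
gripper_force: 0.0
```

```bash
python3 - <<'E'
from h import *
p,R=pose();print(p,np.degrees(np.arctan2(R[1,1],R[0,1])));plan([(.6312,.1172,.293,5.3,.045,5)])
E
```

```text
[0.63033757 0.11654712 0.40192217] 5.504497129808047
0.0001 0.0002 0.0218 -0 0 0.001 0.045; 0.0001 0.0002 0.0218 -0 0 0 0.045; 0.0002 0.0002 0.0218 -0 0 0.001 0.045; 0.0001 0.0001 0.0217 -0 0 0.001 0.045; 0.0001 0.0002 0.0218 -0 0 0.001 0.045
```

move_arm(
  plan="0.0001 0.0002 0.0218 0 0 0 0.045; 0.0001 0.0002 0.0218 0 0 0 0.045; 0.0001 0.0002 0.0218 0 0 0 0.045; 0.0001 0.0002 0.0218 0 0 0 0.045; 0.0001 0 0.0218 0 0 0 0.045; 0 0 0 0 0 0 0.045; 0 0 0 0 0 0 0.025; 0 0 0 0 0 0 0.01; 0 0 0 0 0 0 0.01; 0 0 0 0 0 0 0.01",
)

```text
time_s: 63.1
position: [0.6316, 0.1163, 0.2939]
tool_rot: [[-0.094, 0.996, 0.002], [0.996, 0.094, -0.001], [-0.001, 0.002, -1.0]]
ft_force: [-0.2, -4.3, 4.9]
grip_width: 0.0156
gripper_force: 24.5
```

move_arm(
  plan="0.0004 -0.0002 -0.0005 0 0 0 0.01; 0.0004 -0.0002 -0.0005 0 0 0 0.01; 0 0 0 0 0 0 0.01; 0 0 0 0 0 0 0.01; 0 0 0 0 0 0 0.045; 0 0 0 0 0 0 0.045; 0 0 0 0 0 0 0.045; 0 0 -0.025 0 0 0 0.045; 0 0 -0.04 0 0 0 0.045; 0 0 -0.045 0 0 0 0.045",
)

```text
time_s: 64.35
position: [0.6305, 0.1178, 0.4048]
tool_rot: [[-0.095, 0.995, -0.001], [0.995, 0.095, 0.0], [0.0, -0.001, -1.0]]
ft_force: [1.1, -0.1, -0.4]
grip_width: 0.045
gripper_force: 0.0
```

move_arm(
  plan="-0.04 -0.02 0 0 0 0 0.045; -0.05 -0.025 0 0 0 0 0.045; -0.055 -0.025 0 0 0 0 0.045; -0.055 -0.025 0 0 0 0 0.045; -0.055 -0.025 0 0 0 0 0.045; -0.05 -0.025 0 0 0 0 0.045",
)

```text
time_s: 65.1
position: [0.5146, -0.2014, 0.4039]
tool_rot: [[-0.095, 0.995, -0.0], [0.995, 0.095, 0.0], [0.0, 0.0, -1.0]]
ft_force: [1.0, -0.3, -0.1]
grip_width: 0.0447
gripper_force: 0.0
```

```bash
python3 meas.py
```

```text
top ((0.5948799252510071, 0.47146546840667725), (0.20485535264015198, 0.14564374089241028), 3.3276524543762207)
scene ((0.5985583066940308, 0.4756172299385071), (0.20962736010551453, 0.1494060903787613), 2.7452964782714844)
book [0.59671912 0.47354135]
0.70:698.6 0.74:624.9 0.78:556.7 0.82:495.0 0.86:444.1 0.90:411.0 0.94:399.4 0.98:415.8 1.02:460.5 1.06:523.7 ang 94.60 tilt 0.939 sd 0.35590462542359236 0.005850730141531983 x [ 6.392e-01  2.380e-02 -1.000e-04  0.000e+00  4.000e-04 -1.800e-03
  1.000e-04  1.300e-03] cost 399.3886644354897
hit [0.60108138 0.49839006 0.024     ] miss [0.00436227 0.02484871] ball [0.63176029 0.11673997 0.30425759]
need ang 95.39995678608985 tilt 0.902669933915891
```

The tilt went the wrong way. The readings (force up and toward the stem) say the fingertips touched the head's back while closing, so I regrip about 5 mm higher.

move_arm(
  plan="0.0338 0.0161 0 0 0 0 0.045; 0.0338 0.0161 0 0 0 0 0.045; 0.0338 0.0161 0 0 0 0 0.045; 0.0338 0.0161 0 0 0 0 0.045; 0.0338 0.0161 0 0 0 0 0.045; 0.0338 0.0161 0 0 0 0 0.045; 0.0338 0.0161 0 0 0 0 0.045; 0.0338 0.0161 0 0 0 0 0.045; 0.0338 0.0161 0 0 0 0 0.045; 0 0 0 0 0 0 0.045; 0 0 0 0 0 0 0.045; 0 0 0 0 0 0 0.045",
)

```text
time_s: 67.0
position: [0.6306, 0.1161, 0.4043]
tool_rot: [[-0.094, 0.996, 0.0], [0.996, 0.094, -0.0], [-0.0, 0.0, -1.0]]
ft_force: [-0.3, -0.0, 0.1]
grip_width: 0.0451
gripper_force: 0.0
```

```bash
python3 - <<'E'
from h import *
p,R=pose();print(p,np.degrees(np.arctan2(R[1,1],R[0,1])));plan([(.6318,.1162,.299,5.0,.045,5)])
E
```

```text
[0.63055967 0.11612468 0.40429787] 5.411650437775513
-0 0.0002 0.0211 0 0 0.001 0.045; -0 0.0003 0.021 0 0 0.002 0.045; -0 0.0002 0.0211 0 0 0.001 0.045; -0 0.0003 0.021 0 0 0.002 0.045; -0 0.0002 0.0211 0 0 0.001 0.045
```

move_arm(
  plan="0 0.0002 0.021 0 0 0.001 0.045; 0 0.0003 0.021 0 0 0.001 0.045; 0 0.0002 0.021 0 0 0.001 0.045; 0 0.0003 0.021 0 0 0.001 0.045; 0 0.0002 0.021 0 0 0.001 0.045; 0 0 0 0 0 0 0.045; 0 0 0 0 0 0 0.025; 0 0 0 0 0 0 0.01; 0 0 0 0 0 0 0.01; 0 0 0 0 0 0 0.01",
)

```text
time_s: 68.25
position: [0.6323, 0.1164, 0.2998]
tool_rot: [[-0.089, 0.996, 0.002], [0.996, 0.089, -0.001], [-0.001, 0.002, -1.0]]
ft_force: [-0.3, -4.2, 4.9]
grip_width: 0.0157
gripper_force: 24.5
```

Same force at the higher grip, so it is the closing pads dragging the ball down, about +0.036 rad per grip. I compensate for that in the trim.

move_arm(
  plan="0.0008 -0.0004 -0.0012 0 0 -0.005 0.01; 0.0009 -0.0004 -0.0011 0 0 -0.005 0.01; 0.0008 -0.0004 -0.0011 0 0 -0.004 0.01; 0 0 0 0 0 0 0.01; 0 0 0 0 0 0 0.01",
)

```text
time_s: 68.88
position: [0.6309, 0.1184, 0.3026]
tool_rot: [[-0.103, 0.995, 0.001], [0.995, 0.103, -0.001], [-0.002, 0.001, -1.0]]
ft_force: [1.2, -5.5, 2.5]
grip_width: 0.0159
gripper_force: 24.4
```

move_arm(
  plan="0 0 0 0 0 0 0.045; 0 0 0 0 0 0 0.045; 0 0 0 0 0 0 0.045; 0 0 -0.025 0 0 0 0.045; 0 0 -0.04 0 0 0 0.045; 0 0 -0.04 0 0 0 0.045; -0.04 -0.02 0 0 0 0 0.045; -0.05 -0.025 0 0 0 0 0.045; -0.055 -0.025 0 0 0 0 0.045; -0.055 -0.025 0 0 0 0 0.045; -0.055 -0.025 0 0 0 0 0.045; -0.05 -0.025 0 0 0 0 0.045",
)

```text
time_s: 70.38
position: [0.5172, -0.2008, 0.4073]
tool_rot: [[-0.104, 0.995, -0.0], [0.995, 0.104, 0.0], [0.0, -0.0, -1.0]]
ft_force: [1.3, -0.3, 0.7]
grip_width: 0.045
gripper_force: 0.0
```

```bash
python3 meas.py
```

```text
top ((0.5950207710266113, 0.4715546667575836), (0.20477361977100372, 0.14521721005439758), 3.508601188659668)
scene ((0.5985583066940308, 0.4756172299385071), (0.20962736010551453, 0.1494060903787613), 2.7452964782714844)
book [0.59678954 0.47358595]
0.70:595.4 0.74:524.5 0.78:462.1 0.82:413.9 0.86:385.8 0.90:385.9 0.94:414.0 0.98:463.8 1.02:531.3 1.06:610.8 ang 94.78 tilt 0.879 sd 0.36689466253647535 0.0058308104500117836 x [ 6.393e-01  2.390e-02  1.000e-04  3.000e-04  5.000e-04 -1.800e-03
  2.000e-04  1.400e-03] cost 382.0098524286535
hit [0.60288531 0.45962331 0.024     ] miss [ 0.00609577 -0.01396264] ball [0.6313531  0.11889981 0.30698047]
need ang 95.39913909600145 tilt 0.9026278527992192
```

Now 14 mm short and 6 mm right. A plain regrip (+0.024 rad of its own) plus a small swivel nudge should close it.

move_arm(
  plan="0.0338 0.0161 0 0 0 0 0.045; 0.0338 0.0161 0 0 0 0 0.045; 0.0338 0.0161 0 0 0 0 0.045; 0.0338 0.0161 0 0 0 0 0.045; 0.0338 0.0161 0 0 0 0 0.045; 0.0338 0.0161 0 0 0 0 0.045; 0.0338 0.0161 0 0 0 0 0.045; 0.0338 0.0161 0 0 0 0 0.045; 0.0338 0.0161 0 0 0 0 0.045; 0 0 0 0 0 0 0.045; 0 0 0 0 0 0 0.045; 0 0 0 0 0 0 0.045",
)

```text
time_s: 72.28
position: [0.6303, 0.1178, 0.4077]
tool_rot: [[-0.103, 0.995, 0.0], [0.995, 0.103, -0.0], [-0.0, 0.0, -1.0]]
ft_force: [-0.5, 0.3, 0.3]
grip_width: 0.0449
gripper_force: 0.0
```

```bash
python3 - <<'E'
from h import *
p,R=pose();print(p,np.degrees(np.arctan2(R[1,1],R[0,1])));plan([(.6313,.1184,.3015,5.5,.045,5)])
E
```

```text
[0.6303297  0.11779161 0.40769597] 5.928215911995871
0.0001 0.0002 0.0212 0 0 0.001 0.045; 0.0001 0.0002 0.0213 0 0 0.002 0.045; 0.0001 0.0002 0.0212 0 0 0.001 0.045; 0.0001 0.0002 0.0213 0 0 0.002 0.045; 0.0001 0.0002 0.0212 0 0 0.001 0.045
```

move_arm(
  plan="0.0001 0.0002 0.0212 0 0 0.001 0.045; 0.0001 0.0002 0.0212 0 0 0.001 0.045; 0.0001 0.0002 0.0212 0 0 0.001 0.045; 0.0001 0.0002 0.0212 0 0 0.001 0.045; 0.0001 0.0002 0.0212 0 0 0.001 0.045; 0 0 0 0 0 0 0.045; 0 0 0 0 0 0 0.025; 0 0 0 0 0 0 0.01; 0 0 0 0 0 0 0.01; 0 0 0 0 0 0 0.01; 0 -0.0007 0 0 0 -0.005 0.01; 0 -0.0007 0 0 0 -0.005 0.01",
)

```text
time_s: 73.78
position: [0.6306, 0.1183, 0.3021]
tool_rot: [[-0.109, 0.994, 0.002], [0.994, 0.109, -0.001], [-0.001, 0.002, -1.0]]
ft_force: [2.3, -4.0, 5.1]
grip_width: 0.0155
gripper_force: 24.5
```

move_arm(
  plan="0 0 0 0 0 0 0.01; 0 0 0 0 0 0 0.045; 0 0 0 0 0 0 0.045; 0 0 0 0 0 0 0.045; 0 0 -0.025 0 0 0 0.045; 0 0 -0.04 0 0 0 0.045; 0 0 -0.04 0 0 0 0.045; -0.045 -0.02 0 0 0 0 0.045; -0.055 -0.025 0 0 0 0 0.045; -0.055 -0.025 0 0 0 0 0.045; -0.055 -0.025 0 0 0 0 0.045; -0.055 -0.025 0 0 0 0 0.045",
)

```text
time_s: 75.28
position: [0.5388, -0.1591, 0.4063]
tool_rot: [[-0.109, 0.994, -0.0], [0.994, 0.109, 0.0], [0.0, 0.0, -1.0]]
ft_force: [0.4, 0.6, 0.5]
grip_width: 0.0445
gripper_force: 0.0
```

move_arm(
  plan="-0.05 -0.025 0 0 0 0 0.045; 0 0 0 0 0 0 0.045",
)

```text
time_s: 75.53
position: [0.5192, -0.2131, 0.4058]
tool_rot: [[-0.104, 0.995, -0.001], [0.995, 0.104, 0.0], [0.001, -0.001, -1.0]]
ft_force: [0.3, -0.1, -0.9]
grip_width: 0.0449
gripper_force: 0.0
```

```bash
python3 meas.py; python3 - <<'E'
from h import *
look(('scene',));viewer.get_image('top')
for k in('stopper','tumbler','mug','pillbox','glasses_case','wine_cork'): print(k,[(np.round(a['pixel'],0).tolist(),round(a['conf'],2)) for a in pinpoint('scene',k)[:4]])
E
```

```text
top ((0.5951406955718994, 0.4713883399963379), (0.2045544683933258, 0.14556396007537842), 3.5085601806640625)
scene ((0.5985583066940308, 0.4756172299385071), (0.20962736010551453, 0.1494060903787613), 2.7452964782714844)
book [0.5968495  0.47350278]
0.70:616.2 0.74:544.4 0.78:480.3 0.82:430.0 0.86:395.4 0.90:387.3 0.94:406.0 0.98:449.2 1.02:512.3 1.06:590.0 ang 95.08 tilt 0.892 sd 0.367700449103479 0.005916524037253392 x [ 6.393e-01  2.390e-02  3.000e-04  2.000e-04  7.000e-04 -1.700e-03
  1.000e-04  1.400e-03] cost 386.7226097154998
hit [0.59994394 0.46680345 0.024     ] miss [ 0.00309444 -0.00669933] ball [0.63092735 0.11836778 0.30643545]
need ang 95.39720959309541 tilt 0.9025651372128676
scene [123.1 303.1] 53 [ 0.3907 -0.4069] [81 63 45]
stopper [([242.0, 293.0], 0.89), ([305.0, 243.0], 0.82), ([262.0, 220.0], 0.78), ([220.0, 273.0], 0.73)]
tumbler [([280.0, 331.0], 0.86)]
mug [([364.0, 265.0], 0.78)]
pillbox [([146.0, 374.0], 0.83)]
glasses_case [([367.0, 185.0], 0.8), ([364.0, 269.0], 0.49)]
wine_cork [([124.0, 305.0], 0.56), ([323.0, 189.0], 0.49)]
```

The estimated miss is about 7 mm, which is within measuring error. The stopper is home, no pebbles are left on the table and the bystanders are where they were, so I hand in.

```bash
python3 -c "
from rig import env
print(env.close_job())"
```

```text
the job is handed in; nothing more can be done
None
```

I've handed the job in: all five pebbles are in the bottle, the stopper is fully home, and the lamp is re-aimed at the book, which was knocked aside mid-run. By my measurement the beam lands about 7 mm from the book's middle. The glass, mug, medicine box, spectacle case and wine cork are still where they were.

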